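# Prop the drying chest's lid on its rod

### The arm

A 6-joint arm with a two-finger parallel gripper is mounted at the origin on a cart in front of the work surface, level with it; the furniture and walls round the work are solid. World frame = base frame: x ahead of the robot, y to its left, z up, the work surface at z = 0. Lengths are in m, angles in rad, forces in N, time in s.
With the tool pointing down it reaches from about 0.3 to 0.75 m from the base axis. Payload 8.5 kg.
Tool frame: the origin (TCP) lies at the very end of the fingers, on their centre line; the grasp point (between the pads) lies 19 mm behind it; z points along the fingers, y is the direction in which the jaws open and shut (so a half turn about z gives the same grasp; the last joint's range is limited). The gripper opens to 88 mm and grips with 3 to 60 N. Pads are 18 mm wide; open, the fingers measure 123 mm over their backs; the gripper's body (75 mm by 187 mm) begins 45 mm behind the grasp point.
Start: joints at [-1.334, 0.381, 1.297, -0, 1.464, -0.215], TCP at [0.24, -0.495, 0.239] pointing down, gripper open.
Joint ranges: [-3.11, 3.11], [-0.89, 2.33], [0.22, 2.48], [-1.42, 4.56], [0.17, 2.85], [-2.88, 2.88]. Speed limits (rad/s): [2.39, 2.39, 3.14, 3.14, 3.14, 3.14].

### API

Orientations are given as a rotation vector (axis times angle).
In Python, from workcell import * gives the robot as it stands. The module is installed in compiled form; this text tells all that it offers.
- The arm moves only by the shell command python3 -m handwheel 'ROWS'. ROWS is JSON, a list of rows, each a list of 7 numbers: the finger opening in m, from 0 to 0.0881, then the shift along the tool's x, y, z in m, then the turn, a rotation vector about the tool's x, y, z in rad. A call has 1 to 5 rows; each row is the pose to reach, as a shift and turn from the pose measured when the call began, along the tool's axes at that moment; what a row does not reach only later rows make up. A row lasts 1/10 s, in which the tool goes at most 50 mm and 8.59 degrees, less where a joint would pass 70% of its speed; a pose out of reach is approached as far as the arm can. A call with a gripper value outside its range is refused whole. The fingers move at their own pace and stop on an object; the grip force is fixed at half the most. Time passes only in rows, so rows that repeat a pose let the fingers close. It gives the time, the measured TCP pose, the force and the opening at its end, in the units of the state.
- get_state(): the state, without advancing time (a new reading comes with each control period).
- grab_frame(name): name is "scene" or "top"; returns (picture, depth): 400x640x3 uint8, red, green, blue; 400x640 float32, m along the optical axis (not along the pixel's ray), 0 where there is no reading.
- camera_params(name): a dict with "K" (3x3 intrinsics, pixels), "R" (3x3) and "t" (3): a world point X has camera coordinates R X + t. Camera axes: x right, y down, z forward; pixel columns grow to the right and rows downward; lengths in m; the calibration is good to about 2 mm. A picture is of the moment at which its call begins. camera_params takes no time and is no camera call.
- hand_in(): hands the job in, once; it reports no verdict.
The state is a dict: "t": time; "q": joint angles; "joint_velocities": joint speeds; "effort": joint torques, N m; "tcp_pos": TCP position; "tcp_rot": TCP orientation; "ft_force": force on the tool from outside, world axes, zero at the start; "ft_torque": the same for the moment, N m; "width": opening from 0.0 (shut) to 1.0 (fully open).
Only numpy, scipy, OpenCV 4.12 (cv2) and the standard library are available. Lean on these libraries where they do the work, as an engineer would, in place of code of your own. Each camera call takes 0.05 s, during which the arm holds its last target.

### The job

Open the small white drying chest so that its racks can air: lift the blue lid by its handle right back until it leans by itself past upright, swing the prop rod up from its clip inside the chest, then bring the lid forward again and let it down gently onto the rod until the rod's ball tip sits fully home in the socket of the orange catch under the lid. Leave the lid standing half open on the rod, let go of everything, never let the lid drop or force it against the rod, and do not disturb the beaker, the marker and the dark cassette.

Things in the scene. Friction and masses are not known exactly. Their poses are not given: they have to be found in the camera images.
- chest_hinge (a point): point on the lid's hinge axis, at mid width, on top of the rear wall of the white chest (fixed; 160 mm deep, 240 wide, walls 6 thick, rim 100 mm above the bench). x points from the chest's front to its rear, y to its left along the hinge axis, z up. Two fixed racks below the rim fill the left half of the inside, the rod lies in the right half
- lid (a joint): angle of the blue lid (240 x 160 mm, 7 mm thick, about 0.25 kg, plain loose hinge, so it falls shut unless held or past upright): 0 closed, grows as it opens, 1.57 upright, stop at 1.8 where it leans back by itself
- lid_handle (a point): middle of the straight grip of the lid's steel bow handle: a round bar 10 mm thick, 110 mm long, parallel to the hinge axis, 205 mm from it (and 3.5 mm above it when closed), 45 mm out beyond the lid's front edge, with open space between bar and edge; frame turns with the lid (as chest_hinge when closed); the bar can turn between gripper pads
- rod (a joint): angle of the prop rod: 0 lying level in its clip, tip to the rear; grows as it swings up towards the front, 1.57 upright. It swings in the plane across the hinge axis; friction (about 0.12 N m, so about 1.5 N to move it at the sleeve) holds it wherever it is left
- rod_pivot (a point): pivot axis of the prop rod, inside the chest near its front wall, 33 mm below the rim, 132 mm in front of the hinge axis, 69 mm to the right of the chest's middle (45 mm from the right wall's inner face)
- rod_sleeve (a point): middle of the rod's red sleeve (14 mm thick, 30 mm long), 75 mm from the pivot: the place to pinch the rod from above, across its swing plane
- rod_tip (a point): centre of the steel ball (10 mm) at the rod's end, 120 mm from the pivot; the rod itself is 7 mm thick
- catch_zone (a point): point of the lid, 122 mm from the hinge axis, 8 mm below its underside, in the rod's swing plane: the ball's centre when home, if the catch were clamped in mid range. The orange catch is clamped anywhere from 20 mm nearer the hinge to 20 mm farther, different each time and NOT measured: feel (or look) for it. It does not slip. Frame turns with the lid (as chest_hinge when closed)
- lid_edge (a point): middle of the lid's front edge, underside. More of the catch: its socket is 13 mm long along the lid, 5 mm deep, its floor 3 mm below the lid's underside, its mouth 8 mm. Beyond it, away from the hinge, a lip 16 mm deep and 6.5 mm thick stops the ball; a ball beyond the lip misses. On the hinge side a slippery track 50 mm long slopes from 13 mm below the underside to 8 mm at the mouth
- lid_middle (a point): middle of the lid's underside. How the catch works: a ball standing short of the socket meets the track as the lid comes down. Under the lid's weight alone it stands there or creeps, not home; pressed on by the handle (a few newtons) it runs outward along the track, the lid sinking with it, and drops into the socket against the lip, where the lid stops firmly
- beaker: white plastic beaker, 65 mm wide, 80 high, left of the chest; origin under its centre; leave alone
- marker: red and white marker pen, 135 mm long, lying right of the chest; origin under its centre; leave alone
- cassette: dark grey tube cassette, 31 x 133 x 68 mm, left of the chest's front; origin under its centre; leave alone

How it is judged:
By the outcome, as a careful person would: the job done as asked, in the order asked, and still so for the second after the job is handed in, with the robot touching nothing.
It also fails if it takes over 72 s, if anything falls off the work surface, if the arm or the gripper's body presses on something with over 40 N, if the wrist force passes 120 N, or if a joint passes its speed limit or range.

## Working session

There is one attempt and no reset: what is moved stays moved. The work goes in short steps, Python scripts to look and compute and a shell command to move; the robot and the scene stay as the last step left them, time stands still between calls to the robot, and variables do not carry over. Pictures are saved under pics/ and viewed, and the job is handed in when it is done.

```bash
mkdir -p pics; ls; cat > h.py <<'E'
import numpy as np,cv2,sys
from workcell import *
from scipy.spatial.transform import Rotation as Ro
def snap(n,f):
    p,d=grab_frame(n); cv2.imwrite('pics/%s.png'%f,p[:,:,::-1]); np.save('pics/%s_d.npy'%f,d); np.save('pics/%s_p.npy'%f,p); return p,d
def pt(n,u,v,d):
    c=camera_params(n);K=np.array(c['K']);x=np.array([(u-K[0,2])/K[0,0]*d,(v-K[1,2])/K[1,1]*d,d]);return np.array(c['R']).T@(x-np.array(c['t']))
def cloud(n,d):
    c=camera_params(n);K=np.array(c['K']);v,u=np.mgrid[:400,:640]
    x=np.stack([(u-K[0,2])/K[0,0]*d,(v-K[1,2])/K[1,1]*d,d],-1);return (x-np.array(c['t']))@np.array(c['R'])
def plane(n,u,v,z):
    c=pt(n,0,0,0);r=pt(n,u,v,1)-c;return c+r*(z-c[2])/r[2]
E
python3 - <<'E'
from h import *
snap('scene','s0');snap('top','t0')
s=get_state();print(s)
for n in('scene','top'):print(n,pt(n,0,0,0))
E
```

```text
pics
{'t': 0.1, 'q': array([-1.33430008e+00,  3.81139968e-01,  1.29811134e+00, -1.60517346e-05,
        1.46361527e+00, -2.15287904e-01]), 'joint_velocities': array([ 3.50980280e-04, -1.68772682e-03, -1.85606118e-03,  2.34292759e-05,
        3.46098394e-04,  1.93972562e-04]), 'effort': array([ 4.55608650e-03, -4.38648534e+01, -2.24912059e+01,  7.15998933e-02,
        3.41402635e-02, -5.26862641e-05]), 'tcp_pos': array([ 0.24005777, -0.49458295,  0.23821826]), 'tcp_rot': array([-3.06053759e+00, -7.03358297e-01,  4.62667505e-05]), 'ft_force': array([ 0.4313038 ,  0.11511268, -0.09308666]), 'ft_torque': array([-0.01105216, -0.05332671, -0.05045487]), 'width': 0.9962150263581836}
scene [0.08044498 0.84010412 0.53135355]
top [0.42872923 0.2084308  1.05979916]
```

View pics/s0.png

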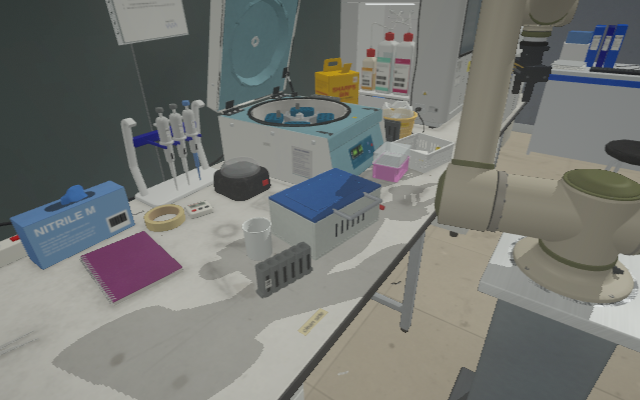

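View pics/t0.png

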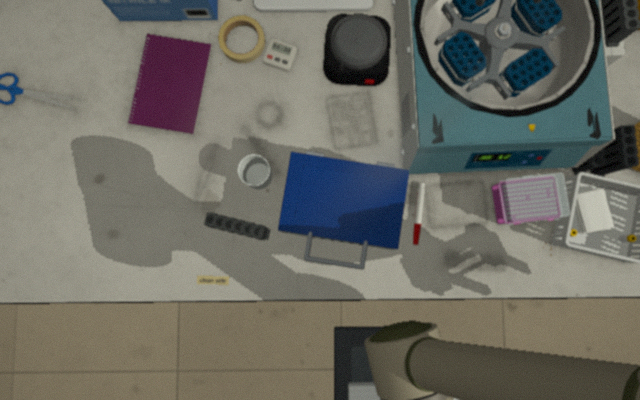

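The top view shows the blue lid at about (290,152)-(400,248), its handle bar at (306,260)-(364,267), the beaker at (254,170), the cassette at (237,226) and the marker at (419,213). Next I measure the lid and handle.

```bash
python3 - <<'E'
from h import *
p=np.load('pics/t0_p.npy');d=np.load('pics/t0_d.npy');P=cloud('top',d)
h=cv2.cvtColor(p,cv2.COLOR_RGB2HSV)
m=((h[...,0]>105)&(h[...,0]<125)&(h[...,1]>150)).astype(np.uint8);m[:140]=0;m[260:]=0;m[:,:260]=0;m[:,420:]=0
m=cv2.morphologyEx(m,cv2.MORPH_OPEN,np.ones((5,5)))
c=max(cv2.findContours(m,0,2)[0],key=cv2.contourArea)
r=cv2.minAreaRect(c);b=cv2.boxPoints(r);print(r,b)
print('z lid',np.median(P[m>0],0))
for q in b:print(plane('top',*q,.1085).round(4))
# ortho fit on plane points
W=np.array([plane('top',*q[0],.1085)[:2] for q in c],np.float32)
rr=cv2.minAreaRect(W*1000);print(rr,cv2.boxPoints(rr))
for q in[(306,260),(335,264),(364,267)]:print(plane('top',*q,.1085),d[q[1],q[0]],P[q[1],q[0]])
E
python3 - <<'E'
import cv2
p=cv2.imread('pics/t0.png')[140:290,190:450];cv2.imwrite('pics/t0c.png',cv2.resize(p,None,fx=3,fy=3,interpolation=2))
E
```

```text
((343.5823974609375, 199.92745971679688), (119.39022827148438, 78.38691711425781), 9.180542945861816) [[278.3988  229.09476]
 [290.9051  151.71194]
 [408.766   170.76016]
 [396.2597  248.14297]]
z lid [0.52387504 0.18506578 0.10793201]
[0.4758 0.2983 0.1085]
[0.6298 0.2734 0.1085]
[0.5892 0.0393 0.1085]
[0.4363 0.0679 0.1085]
((532.8494262695312, 169.95425415039062), (235.41168212890625, 155.83013916015625), 80.28392028808594) [[436.1872    67.08618 ]
 [589.78217   40.787354]
 [629.51166  272.82233 ]
 [475.9167   299.12115 ]]
[0.41501925 0.2445035  0.1085    ] 0.94728816 [0.41498511 0.24459331 0.10613161]
[0.40672257 0.18805521 0.1085    ] 0.9469589 [0.40666241 0.18799951 0.10589959]
[0.40036715 0.13163966 0.1085    ] 0.947892 [0.40025063 0.13132419 0.10459191]
```

View pics/t0c.png

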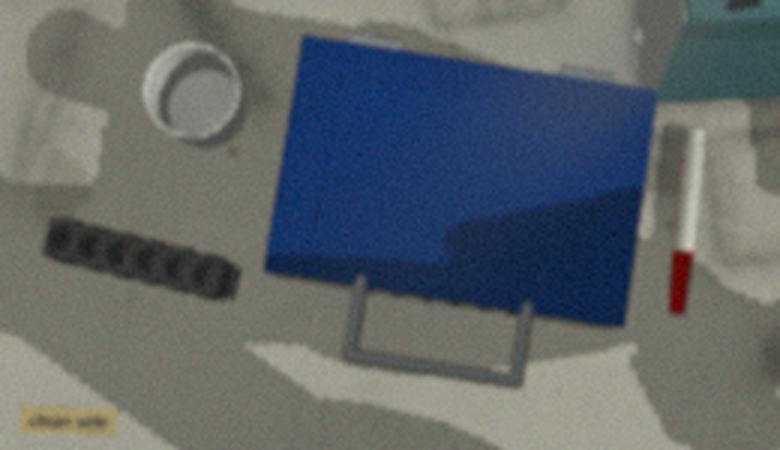

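```bash
python3 - <<'E'
from h import *
p=np.load('pics/t0_p.npy');h=cv2.cvtColor(p,cv2.COLOR_RGB2HSV).astype(int)
m=((abs(h[...,0]-115)<12)&(h[...,1]>110)).astype(np.uint8);m[:140]=0;m[262:]=0;m[:,:260]=0;m[:,425:]=0
m=cv2.morphologyEx(m,cv2.MORPH_OPEN,np.ones((3,3)))
c=max(cv2.findContours(m,0,1)[0],key=cv2.contourArea)
W=np.array([plane('top',*q[0],.1085)[:2] for q in c])*1000
rr=cv2.minAreaRect(W.astype(np.float32));B=cv2.boxPoints(rr);print(rr)
for i in range(4):
    a,b=B[i],B[(i+1)%4];u=(b-a)/np.linalg.norm(b-a);n=np.array([-u[1],u[0]])
    t=(W-a)@u;k=(abs((W-a)@n)<6)&(t>15)&(t<np.linalg.norm(b-a)-15)
    v=cv2.fitLine(W[k].astype(np.float32),cv2.DIST_HUBER,0,.01,.01).ravel();print(v,k.sum(),np.degrees(np.arctan2(v[1],v[0])))
# bar: gray dark pixels
d=np.load('pics/t0_d.npy');P=cloud('top',d)
k=(abs(P[...,2]-.104)<.02)&(P[...,0]>.38)&(P[...,0]<.43)&(P[...,1]>.1)&(P[...,1]<.27)
k[:255]=0
v,u=np.nonzero(k);w=P[k]
print(k.sum(),np.percentile(w,[2,50,98],axis=0))
rr=cv2.minAreaRect((w[:,:2]*1000).astype(np.float32));print(rr)
E
```

```text
((532.5458374023438, 169.89404296875), (236.69618225097656, 157.97193908691406), 80.25447845458984)
[ 9.8606110e-01 -1.6638373e-01  5.0152701e+02  5.6359993e+01] 64 -9.577627
[1.7520469e-01 9.8453200e-01 6.0868915e+02 1.5652643e+02] 102 79.909424
[ 9.8649734e-01 -1.6377717e-01  5.5546606e+02  2.8484586e+02] 64 -9.426206
[1.6794096e-01 9.8579705e-01 4.5615674e+02 1.8255652e+02] 100 80.33187
360 [[0.39892947 0.13124311 0.10359633]
 [0.41088038 0.18221783 0.10767797]
 [0.42361959 0.24603457 0.11198152]]
((411.5424499511719, 188.9340057373047), (119.48193359375, 25.269329071044922), 89.44112396240234)
```

```bash
cat >> h.py <<'E'
YAW=np.radians(-9.7);H=np.array([.6115,.1565,.101]);RC=Ro.from_euler('z',YAW).as_matrix()
def C(x,y,z): return H+RC@np.array([x,y,z])
def down(psi):
    z=np.array([0,0,-1.]);y=np.array([np.cos(psi),np.sin(psi),0]);return np.stack([np.cross(y,z),y,z],1)
def goto(pos,psi=None,R=None,grasp=False):
    s=get_state();R0=Ro.from_rotvec(s['tcp_rot']).as_matrix()
    if R is None: R=down(psi)
    pos=np.array(pos,float)
    if grasp: pos=pos+.019*R[:,2]
    sh=R0.T@(pos-s['tcp_pos']);rv=Ro.from_matrix(R0.T@R).as_rotvec()
    print('shift',sh.round(4),'turn',rv.round(4),'|',round(np.linalg.norm(sh),3),'m',round(np.degrees(np.linalg.norm(rv)),1),'deg')
def handle(th): return C(-.205*np.cos(th)-.0035*np.sin(th)*-1*0, 0, .205*np.sin(th))+RC@np.array([.0035*np.sin(th),0,.0035*np.cos(th)])
E
python3 - <<'E'
from h import *
print(handle(0),handle(1.57),handle(1.8))
hp=handle(0).copy();hp[2]+=.12
goto(hp,YAW,grasp=True);goto(hp,YAW+np.pi,grasp=True)
E
```

```text
[0.40943079 0.19104032 0.1045    ] [0.61478905 0.15593779 0.30600272] [0.66077029 0.14807808 0.29984356]
shift [ 0.4517 -0.5428  0.0335] turn [-1.000e-03 -8.000e-04 -9.497e-01] | 0.707 m 54.4 deg
shift [ 0.4517 -0.5428  0.0335] turn [-1.0000e-03  1.2000e-03  2.1919e+00] | 0.707 m 125.6 deg
```

```bash
python3 -m handwheel '[[0.05,0.03,-0.036,0,0,0,-0.12],[0.05,0.06,-0.072,0,0,0,-0.24],[0.05,0.09,-0.108,0,0,0,-0.36],[0.05,0.12,-0.144,0,0,0,-0.48],[0.05,0.15,-0.18,0,0,0,-0.6]]'
python3 - <<'E'
from h import *
hp=handle(0).copy();hp[2]+=.12
goto(hp,YAW,grasp=True);print(get_state()['q'])
E
```

```text
t: 0.6
tcp_pos: [0.2964, -0.2652, 0.2382]
tcp_rot: [-2.712, -1.582, -0.001]
ft_force: [0.4, -0.0, -0.9]
width: 0.576
shift [ 0.4528 -0.1261  0.0335] turn [-0.001  -0.0015 -0.3453] | 0.471 m 19.8 deg
[-1.03019656e+00  1.11241914e-01  1.67482278e+00  4.83723881e-04
  1.35725312e+00 -5.15700690e-01]
```

```bash
python3 -m handwheel '[[0.05,0.045,-0.0126,0,0,0,-0.07],[0.05,0.09,-0.025,0.005,0,0,-0.14],[0.05,0.135,-0.038,0.01,0,0,-0.21],[0.05,0.18,-0.05,0.014,0,0,-0.28],[0.05,0.225,-0.063,0.017,0,0,-0.34]]'
python3 - <<'E'
from h import *
hp=handle(0).copy();hp[2]+=.12
goto(hp,YAW,grasp=True);print(get_state()['q'])
E
```

```text
t: 1.1
tcp_pos: [0.3521, -0.0365, 0.2214]
tcp_rot: [-2.403, -2.021, -0.001]
ft_force: [0.3, -1.2, -0.5]
width: 0.568
shift [0.2339 0.0174 0.0163] turn [-0.0007 -0.0016 -0.0031] | 0.235 m 0.2 deg
[-4.42483138e-01  4.63972456e-02  1.80176158e+00  1.39857054e-03
  1.29451468e+00 -2.70470575e-01]
```

```bash
python3 -m handwheel '[[0.05,0.047,0.0035,0.003,0,0,0],[0.05,0.094,0.007,0.006,0,0,0],[0.05,0.141,0.0105,0.01,0,0,0],[0.05,0.188,0.014,0.013,0,0,0],[0.05,0.234,0.0174,0.016,0,0,0]]'
python3 - <<'E'
from h import *
s=get_state();print(s['q'],s['ft_force'])
hp=handle(0).copy()
goto(hp,YAW,grasp=True)
snap('top','t1');snap('scene','s1')
E
```

```text
t: 1.6
tcp_pos: [0.4093, 0.1933, 0.2055]
tcp_rot: [-2.403, -2.022, -0.001]
ft_force: [0.7, -0.5, 1.1]
width: 0.567
[0.17781914 0.24159715 1.60947448 0.00168672 1.29091273 0.34919633] [ 0.71678927 -0.47168515  1.08744854]
shift [-0.0024  0.0007  0.12  ] turn [-0.0009 -0.0014 -0.0025] | 0.12 m 0.2 deg
```

View pics/s1.png

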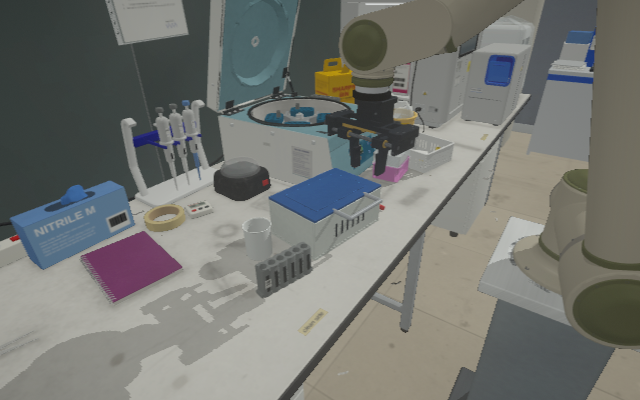

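View pics/t1.png

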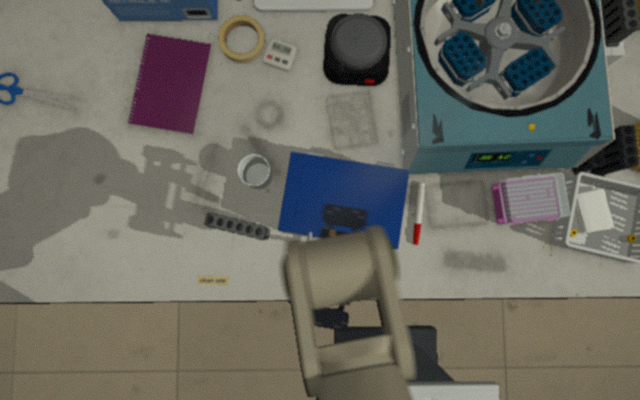

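The gripper, at about (375,150) in the scene view, hangs above the handle at (360,205) with the jaws aligned across the bar. I'll descend now.

```bash
python3 -m handwheel '[[0.05,-0.002,0.001,0.035,0,0,0],[0.05,-0.002,0.001,0.07,0,0,0],[0.05,-0.002,0.001,0.1,0,0,0],[0.05,-0.002,0.001,0.115,0,0,0],[0.05,-0.002,0.001,0.12,0,0,0]]' && python3 -m handwheel '[[0.0,0,0,0,0,0,0],[0.0,0,0,0,0,0,0],[0.0,0,0,0,0,0,0],[0.0,0,0,0,0,0,0],[0.0,0,0,0,0,0,0]]'
python3 - <<'E'
from h import *
print(get_state()['ft_force'])
snap('scene','s2')
E
```

```text
t: 2.2
tcp_pos: [0.4091, 0.1925, 0.0836]
tcp_rot: [-2.396, -2.025, 0.004]
ft_force: [-0.2, -0.5, 0.1]
width: 0.568
t: 2.7
tcp_pos: [0.4097, 0.1925, 0.0841]
tcp_rot: [-2.397, -2.026, 0.001]
ft_force: [14.0, -3.0, -1.4]
width: 0.136
[14.02934071 -3.01618036 -1.40878518]
```

View pics/s2.png

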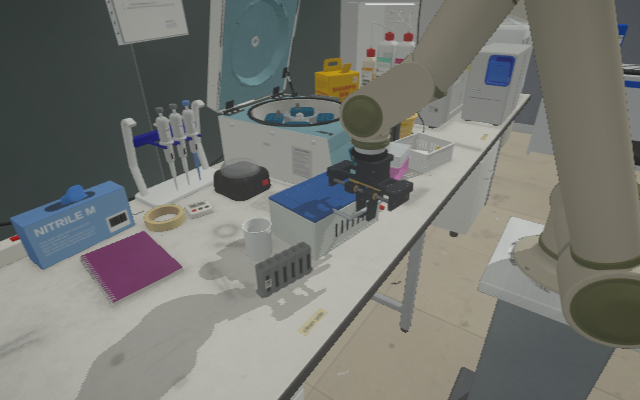

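The bar is gripped (opening about 11 mm), with a slight rearward pull of 14 N, so I'll shift a millimetre or so rearward and start the arc.

```bash
cat >> h.py <<'E'
OFF=np.array([.0015,0,-.0015])  # chest axes
def arc(ths):
    s=get_state();R0=Ro.from_rotvec(s['tcp_rot']).as_matrix();R=down(YAW)
    print('f',s['ft_force'].round(1),'w',round(s['width'],3),'t',s['t'])
    rv=Ro.from_matrix(R0.T@R).as_rotvec().round(3);print('turn',rv)
    g=s['tcp_pos']-.019*R0[:,2];c=RC.T@(g-H)-OFF;print('chest grasp',c.round(4),'theta~',round(np.arctan2(c[2]-0,-c[0])-.017,3),'r',round(np.hypot(c[0],c[2]),4))
    for t in ths:
        pos=handle(t)+RC@OFF+.019*R[:,2];print(round(t,2),(R0.T@(pos-s['tcp_pos'])).round(4))
E
python3 -c "
from h import *
arc([0,.1,.2,.3,.4,.5])"
```

```text
f [ 5.1 -5.  -0.3] w 0.092 t 2.75
turn [ 0.002 -0.002  0.002]
chest grasp [-0.2047  0.0016  0.004 ] theta~ 0.003 r 0.2048
0 [-0.0016 -0.0003  0.0005]
0.1 [-0.0016  0.0011 -0.0199]
0.2 [-0.0015  0.0045 -0.0401]
0.3 [-0.0015  0.01   -0.0599]
0.4 [-0.0015  0.0174 -0.079 ]
0.5 [-0.0015  0.0266 -0.0973]
```

```bash
python3 -m handwheel '[[0.0,0,0.0005,-0.01,0,0,0],[0.0,0,0.0015,-0.022,0,0,0],[0.0,0,0.004,-0.036,0,0,0],[0.0,0,0.0075,-0.05,0,0,0],[0.0,0,0.0105,-0.06,0,0,0]]'
python3 -c "
from h import *
arc([.3,.4,.5,.6,.7,.8])"
```

```text
t: 3.25
tcp_pos: [0.4222, 0.1903, 0.1457]
tcp_rot: [2.398, 2.028, 0.005]
ft_force: [4.5, -1.3, -4.4]
width: 0.095
f [ 4.5 -1.3 -4.4] w 0.095 t 3.25
turn [ 0.003 -0.002  0.002]
chest grasp [-0.1938  0.0014  0.0652] theta~ 0.307 r 0.2045
0.3 [-0.0015 -0.0011  0.0012]
0.4 [-0.0014  0.0063 -0.0179]
0.5 [-0.0014  0.0156 -0.0361]
0.6 [-0.0014  0.0267 -0.0534]
0.7 [-0.0014  0.0394 -0.0695]
0.8 [-0.0014  0.0537 -0.0842]
```

Forces are small, so I continue.

```bash
python3 -m handwheel '[[0.0,0,0.0068,-0.018,0,0,0],[0.0,0,0.016,-0.036,0,0,0],[0.0,0,0.027,-0.053,0,0,0],[0.0,0,0.04,-0.0695,0,0,0],[0.0,0,0.054,-0.084,0,0,0]]'
python3 -c "
from h import *
arc([.8,.9,1,1.1,1.2,1.3])"
```

```text
t: 3.75
tcp_pos: [0.4778, 0.1808, 0.2296]
tcp_rot: [2.397, 2.025, 0.01]
ft_force: [24.5, 0.1, -30.8]
width: 0.083
f [ 24.5   0.1 -30.8] w 0.083 t 3.75
turn [ 0.007 -0.002  0.002]
chest grasp [-0.1375  0.0014  0.1491] theta~ 0.809 r 0.2028
0.8 [-0.0014 -0.003  -0.0004]
0.9 [-0.0014  0.0127 -0.0136]
1 [-0.0014  0.0297 -0.0251]
1.1 [-0.0014  0.0477 -0.0348]
1.2 [-0.0014  0.0666 -0.0427]
1.3 [-0.0014  0.0862 -0.0487]
```

Radial force is building up: 39 N toward the hinge. I'll relax it before going further.

```bash
python3 -m handwheel '[[0.0,0,0.0005,0.0015,0,0,0],[0.0,0,0.0005,0.0015,0,0,0]]'
python3 -c "
from h import *
arc([.8,.9,1])
snap('scene','s3')"
```

```text
t: 3.95
tcp_pos: [0.4777, 0.181, 0.2286]
tcp_rot: [2.398, 2.026, 0.009]
ft_force: [-1.8, 1.5, 2.8]
width: 0.079
f [-1.8  1.5  2.8] w 0.079 t 3.95
turn [ 0.006 -0.003  0.002]
chest grasp [-0.1376  0.0015  0.1481] theta~ 0.805 r 0.2022
0.8 [-0.0015 -0.0028 -0.0015]
0.9 [-0.0015  0.0129 -0.0146]
1 [-0.0015  0.0299 -0.0262]
```

View pics/s3.png

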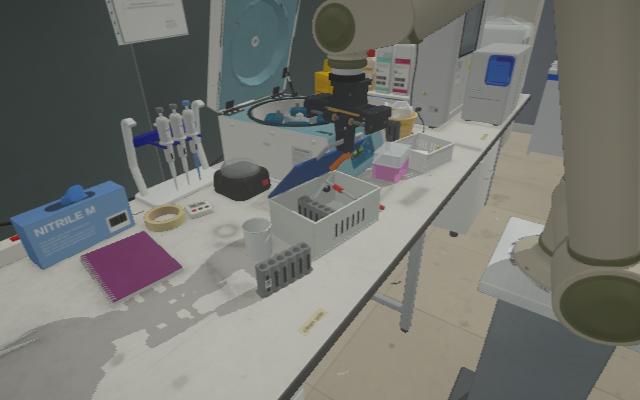

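Force gone. Fitting the hinge circle gives about 3.5 mm lower, so I update the offset. The scene view shows the lid part open, the red sleeve at (337,188) inside the chest, and the orange catch at (343,160).

```bash
sed -i 's/^OFF=.*/OFF=np.array([.0015,0,-.005])/' h.py
python3 -c "
from h import *
arc([.8,.9,1,1.1,1.2,1.3])"
```

```text
f [-4.   1.8  2.7] w 0.083 t 4.0
turn [ 0.006 -0.003  0.002]
chest grasp [-0.1378  0.0015  0.1514] theta~ 0.815 r 0.2047
0.8 [-0.0016 -0.0026  0.0019]
0.9 [-0.0016  0.0131 -0.0113]
1 [-0.0016  0.03   -0.0228]
1.1 [-0.0016  0.048  -0.0326]
1.2 [-0.0016  0.0669 -0.0405]
1.3 [-0.0016  0.0865 -0.0465]
```

```bash
python3 -m handwheel '[[0.0,0,0.013,-0.0113,0,0,0],[0.0,0,0.03,-0.0228,0,0,0],[0.0,0,0.048,-0.0326,0,0,0]]'
python3 -c "
from h import *
arc([1.1,1.2,1.3,1.4,1.5,1.6])"
```

```text
t: 4.3
tcp_pos: [0.5247, 0.173, 0.2603]
tcp_rot: [2.398, 2.027, 0.007]
ft_force: [7.2, 1.1, -16.9]
width: 0.076
f [  7.2   1.1 -16.9] w 0.076 t 4.3
turn [ 0.004 -0.002  0.002]
chest grasp [-0.0899  0.0016  0.1833] theta~ 1.098 r 0.2042
1.1 [-0.0016 -0.0001 -0.001 ]
1.2 [-0.0017  0.0188 -0.009 ]
1.3 [-0.0017  0.0384 -0.015 ]
1.4 [-0.0017  0.0585 -0.0191]
1.5 [-0.0018  0.0789 -0.0211]
1.6 [-0.0018  0.0994 -0.0211]
```

```bash
python3 -m handwheel '[[0.0,0,0.0185,-0.0075,0,0,0],[0.0,0,0.038,-0.0133,0,0,0],[0.0,0,0.058,-0.017,0,0,0]]'
python3 -c "
from h import *
arc([1.4,1.5,1.6,1.7,1.8])"
```

```text
t: 4.6
tcp_pos: [0.5818, 0.1634, 0.2772]
tcp_rot: [-2.399, -2.029, -0.004]
ft_force: [-0.0, 1.3, -6.6]
width: 0.072
f [-0.   1.3 -6.6] w 0.072 t 4.6
turn [ 0.002 -0.002  0.003]
chest grasp [-0.032   0.0018  0.2002] theta~ 1.395 r 0.2027
1.4 [-0.0018  0.0006 -0.0025]
1.5 [-0.0019  0.0209 -0.0045]
1.6 [-0.0019  0.0414 -0.0046]
1.7 [-0.002   0.0618 -0.0026]
1.8 [-0.0021  0.0819  0.0015]
```

```bash
python3 -c "
from h import *
p,d=snap('scene','s4');cv2.imwrite('pics/s4c.png',cv2.resize(p[60:260,260:460,::-1],None,fx=3,fy=3,interpolation=2))
print(get_state()['width'])"
```

```text
0.07021515825847895
```

View pics/s4c.png

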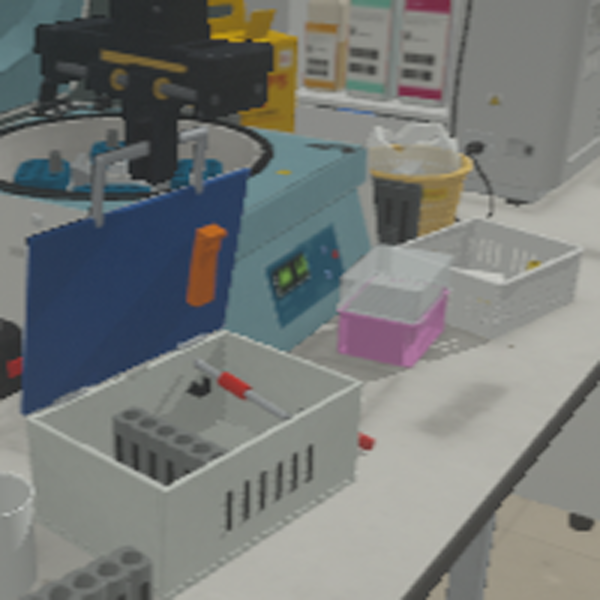

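The bar is held well inside the fingers, the orange catch shows at crop (207,265), and the rod lies in its clip. I carry on past upright.

```bash
python3 -m handwheel '[[0.0,0,0.02,-0.0015,0,0,0],[0.0,0,0.04,-0.001,0,0,0],[0.0,0,0.06,0.001,0,0,0]]'
python3 -c "
from h import *
arc([1.7,1.75,1.8])"
```

```text
t: 4.95
tcp_pos: [0.6433, 0.1531, 0.2763]
tcp_rot: [-2.399, -2.028, -0.005]
ft_force: [-2.1, 1.2, -3.9]
width: 0.072
f [-2.1  1.2 -3.9] w 0.072 t 4.95
turn [ 0.002 -0.003  0.002]
chest grasp [0.0303 0.002  0.1993] theta~ 1.705 r 0.2016
1.7 [-0.002  -0.0005 -0.0036]
1.75 [-0.002   0.0096 -0.0018]
1.8 [-0.0021  0.0196  0.0004]
```

```bash
python3 -m handwheel '[[0.0,0,0.006,0.001,0,0,0],[0.0,0,0.012,0.0025,0,0,0],[0.0,0,0.017,0.0035,0,0,0]]'
python3 -c "
from h import *
arc([1.75,1.8])"
```

```text
t: 5.25
tcp_pos: [0.6596, 0.1504, 0.2727]
tcp_rot: [-2.398, -2.028, -0.004]
ft_force: [-1.1, -0.1, -1.3]
width: 0.07
f [-1.1 -0.1 -1.3] w 0.07 t 5.25
turn [ 0.001 -0.002  0.002]
chest grasp [0.0469 0.002  0.1957] theta~ 1.789 r 0.2013
1.75 [-0.002  -0.0069 -0.0054]
1.8 [-0.0021  0.0031 -0.0031]
```

```bash
python3 -m handwheel '[[0.0,0,0.002,0.0005,0,0,0],[0.0,0,0.004,0.001,0,0,0]]'
python3 -c "
from h import *
arc([1.8])"
```

```text
t: 5.45
tcp_pos: [0.6631, 0.1498, 0.2717]
tcp_rot: [-2.398, -2.028, -0.003]
ft_force: [-5.5, 0.2, 3.0]
width: 0.069
f [-5.5  0.2  3. ] w 0.069 t 5.45
turn [ 0.    -0.002  0.003]
chest grasp [0.0505 0.0021 0.1947] theta~ 1.807 r 0.2012
1.8 [-0.0021 -0.0005 -0.0041]
```

The stop is felt at -5.5 N. I release and go up.

```bash
python3 -m handwheel '[[0.04,0,0,0,0,0,0],[0.04,0,0,0,0,0,0],[0.04,0,0,0,0,0,0],[0.04,0,0,0,0,0,0],[0.04,0,0,0,0,0,0]]' && python3 -m handwheel '[[0.04,0,0,-0.015,0,0,0],[0.04,0,0,-0.03,0,0,0],[0.04,0,0,-0.05,0,0,0],[0.04,0,-0.03,-0.06,0,0,0],[0.04,0,-0.07,-0.06,0,0,0]]'
python3 -c "
from h import *
p,d=snap('scene','s5');cv2.imwrite('pics/s5c.png',cv2.resize(p[60:260,220:440,::-1],None,fx=3,fy=3,interpolation=2))
snap('top','t5')
s=get_state();print(s['q'],s['width'])"
```

```text
t: 5.95
tcp_pos: [0.6631, 0.1498, 0.2718]
tcp_rot: [-2.398, -2.028, -0.003]
ft_force: [-0.4, -0.9, -0.5]
width: 0.454
t: 6.45
tcp_pos: [0.5944, 0.1609, 0.3321]
tcp_rot: [2.4, 2.027, 0.006]
ft_force: [-0.1, 0.3, 0.3]
width: 0.454
[0.0742608  0.45565184 0.91113648 0.00237384 1.77540047 0.23958493] 0.4554959311597742
```

View pics/s5c.png

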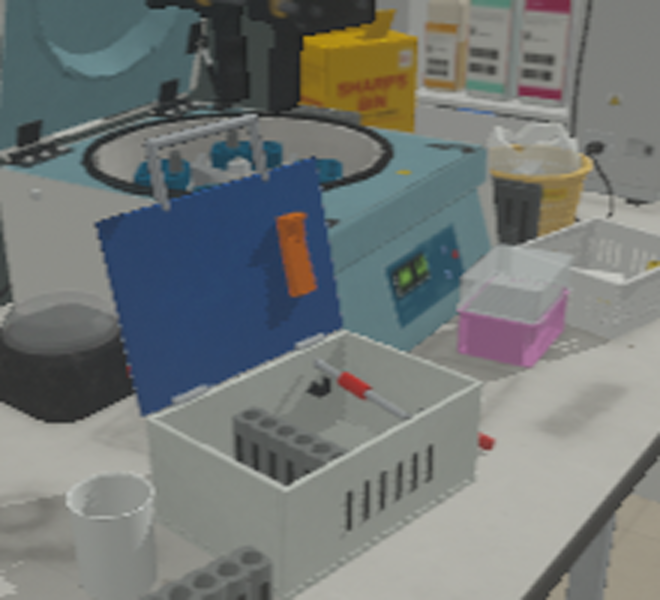

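View pics/t5.png

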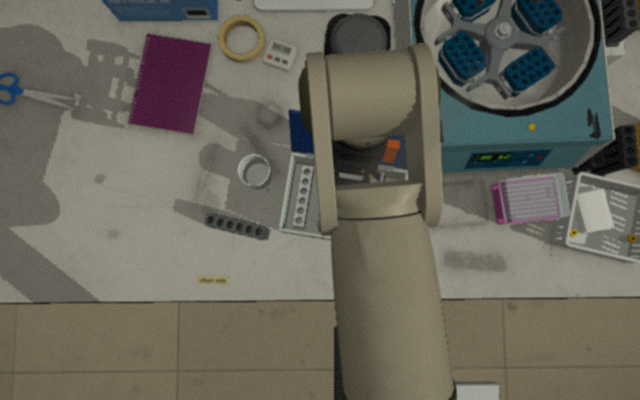

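The lid leans on its stop by itself. The orange catch is at crop (278-315,213-297), and the rod lies with its red sleeve at crop (355,385). I measure the catch in lid coordinates and the sleeve.

```bash
python3 - <<'E'
from h import *
p=np.load('pics/s5_p.npy');d=np.load('pics/s5_d.npy');P=cloud('scene',d)
h=cv2.cvtColor(p,cv2.COLOR_RGB2HSV).astype(int)
box=np.zeros((400,640),bool);box[60:260,220:440]=1
def big(m):
    n,l,st,_=cv2.connectedComponentsWithStats(m.astype(np.uint8));i=1+np.argmax(st[1:,4]);return l==i,st[i]
cp=lambda X:(X-H)@RC   # chest coords
# lid plane check
b=box&(abs(h[...,0]-112)<12)&(h[...,1]>140)&(p[...,2]>60); b,_=big(b);b&=d>0
c=cp(P[b]);U=c-c.mean(0);w=np.linalg.svd(U[::5],full_matrices=0)[2][2];print('lid n',w,'mean',c.mean(0),'ang',np.arctan2(w[0],w[2]))
tops=c[:,2].max();print(np.percentile(c,[1,50,99],axis=0))
o=box&(h[...,0]>4)&(h[...,0]<16)&(h[...,1]>190)&(p[...,0]>130);o,st=big(o);print('orange',st);o&=d>0
c=cp(P[o])
th=1.8;el=np.array([-np.cos(th),0,np.sin(th)]);en=np.array([np.sin(th),0,np.cos(th)])
s=c@el;q=c@en
print('s',np.percentile(s,[0,2,10,50,90,98,100]).round(4));print('depth',np.percentile(q,[2,50,98]).round(4),'y',np.percentile(c[:,1],[2,50,98]).round(4))
for a in np.arange(np.floor(s.min()*200)/200,s.max(),.005):
    k=(s>=a)&(s<a+.005)
    if k.any():print(round(a,3),k.sum(),np.percentile(q[k],[5,50,95]).round(4),np.median(c[k,1]).round(4))
r=box&((h[...,0]<5)|(h[...,0]>174))&(h[...,1]>150)&(p[...,0]>90)
n,l,st,ce=cv2.connectedComponentsWithStats(r.astype(np.uint8))
for i in range(1,n):
    if st[i,4]>8:print('red',st[i],ce[i],cp(P[(l==i)&(d>0)]).mean(0).round(4))
E
```

```text
lid n [-0.96902725 -0.0564278   0.24042067] mean [0.02564298 0.00874108 0.0938243 ] ang -1.3276018237649347
[[ 0.00609538 -0.11547696  0.01097636]
 [ 0.02654608  0.01508594  0.09927735]
 [ 0.04061713  0.11212192  0.15500027]]
orange [315 139   8  14  51]
s [0.0663 0.0667 0.0695 0.0854 0.0986 0.1006 0.1017]
depth [-0.0086 -0.006  -0.0033] y [-0.0777 -0.0685 -0.0603]
0.065 6 [-0.0105 -0.0074 -0.0063] -0.0645
0.07 6 [-0.0082 -0.0067 -0.0055] -0.0725
0.075 5 [-0.0072 -0.0059 -0.0052] -0.0706
0.08 7 [-0.0072 -0.0064 -0.0043] -0.0714
0.085 10 [-0.0074 -0.0059 -0.0039] -0.0689
0.09 9 [-0.0071 -0.0047 -0.0035] -0.0704
0.095 6 [-0.0059 -0.0044 -0.0028] -0.0649
0.1 2 [-0.0049 -0.0046 -0.0044] -0.0658
red [333 184  10   8  39] [337.20512821 187.56410256] [-0.0571 -0.0656 -0.0169]
```

```bash
python3 - <<'E'
from h import *
p=np.load('pics/s5_p.npy');d=np.load('pics/s5_d.npy');P=cloud('scene',d)
h=cv2.cvtColor(p,cv2.COLOR_RGB2HSV).astype(int)
cp=lambda X:(X-H)@RC
o=np.zeros((400,640),bool);o[125:165,305:330]=1
o&=(h[...,0]>2)&(h[...,0]<20)&(h[...,1]>150)&(p[...,0].astype(int)-p[...,2]>50)
v,u=np.nonzero(o);print(u.min(),u.max(),v.min(),v.max(),o.sum())
cam=cp(pt('scene',0,0,0));th=1.8;el=np.array([-np.cos(th),0,np.sin(th)]);en=np.array([np.sin(th),0,np.cos(th)])
def ray(u,v):return cp(pt('scene',u,v,1.))-cam
def onlid(u,v,q):
    r=ray(u,v);X=cam+r*((q-cam@en)/(r@en));return X@el,X[1]
def onplane_y(u,v,y):
    r=ray(u,v);X=cam+r*((y-cam[1])/r[1]);return X
for name,(uu,vv) in dict(top=(u[v==v.min()].mean(),v.min()-.5),bot=(u[v==v.max()].mean(),v.max()+.5)).items():
    print(name,uu,vv,[tuple(np.round(onlid(uu,vv,q),4)) for q in(0,-.008,-.016)])
for row in range(v.min(),v.max()+1):print(row,u[v==row].min(),u[v==row].max(),end=' | ')
print()
b=cp(P[120:180:6,270:300:6].reshape(-1,3));print('lid q',np.median(b@en),(b@en).std())
print('sleeve on plane',onplane_y(337.2,187.6,-.069))
big=cv2.resize(p[120:230,260:420,::-1],None,fx=5,fy=5,interpolation=cv2.INTER_CUBIC);cv2.imwrite('pics/s5z.png',big)
E
```

```text
313 324 131 158 198
top 318.0 130.5 [(np.float64(0.1202), np.float64(-0.0806)), (np.float64(0.1219), np.float64(-0.0732)), (np.float64(0.1236), np.float64(-0.0658))]
bot 317.5 158.5 [(np.float64(0.0492), np.float64(-0.0613)), (np.float64(0.0517), np.float64(-0.0541)), (np.float64(0.0542), np.float64(-0.0469))]
131 316 320 | 132 313 320 | 133 313 320 | 134 313 320 | 135 313 320 | 136 313 320 | 137 313 320 | 138 314 320 | 139 314 320 | 140 314 320 | 141 314 320 | 142 314 321 | 143 315 321 | 144 315 321 | 145 315 321 | 146 315 321 | 147 315 322 | 148 316 322 | 149 316 322 | 150 316 322 | 151 316 323 | 152 316 323 | 153 317 323 | 154 317 323 | 155 317 324 | 156 317 323 | 157 317 321 | 158 317 318 | 
lid q 0.0031922170894398694 0.08394386216958007
sleeve on plane [-0.05403232 -0.069      -0.0193618 ]
```

View pics/s5z.png

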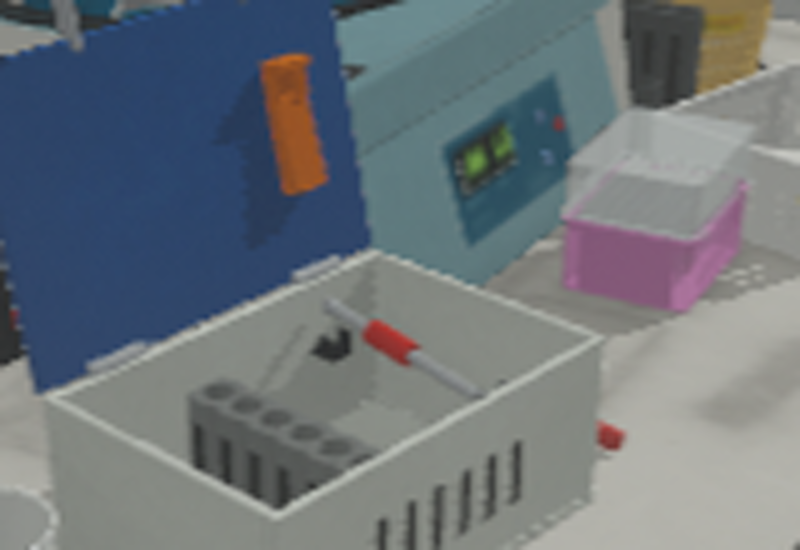

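```bash
python3 - <<'E'
from h import *
d=np.load('pics/s5_d.npy')
cp=lambda X:(X-H)@RC
for n,u,v in[('RR',335,170.6),('FR',380,187.8),('FL',315.6,223),('LR',270,199.3)]:
    print(n,cp(plane('scene',u,v,.1)).round(4), cp(pt('scene',u,v,d[int(v+1),int(u)])).round(4))
for u,v in[(324.5,179.5),(328,182),(337,187.6),(345,192.5),(350,195.5)]:
    print(cp(pt('scene',u,v,d[int(v),int(u)])).round(4))
p=np.load('pics/t5_p.npy');cv2.imwrite('pics/t5z.png',cv2.resize(p[130:260,270:430,::-1],None,fx=5,fy=4.5,interpolation=2))
E
```

```text
RR [-0.0033 -0.1154 -0.001 ] [-0.0071 -0.1112  0.0016]
FR [-0.1578 -0.1164 -0.001 ] [-0.1554 -0.1199 -0.0032]
FL [-0.1567  0.1142 -0.001 ] [-0.1562  0.1136 -0.0015]
LR [-0.0014  0.1155 -0.001 ] [-0.0031  0.1168  0.0002]
[-0.0023 -0.0739 -0.0143]
[-0.0216 -0.0676 -0.0132]
[-0.0568 -0.0651 -0.0169]
[-0.0817 -0.069  -0.0241]
[-0.0982 -0.07   -0.0273]
```

View pics/t5z.png

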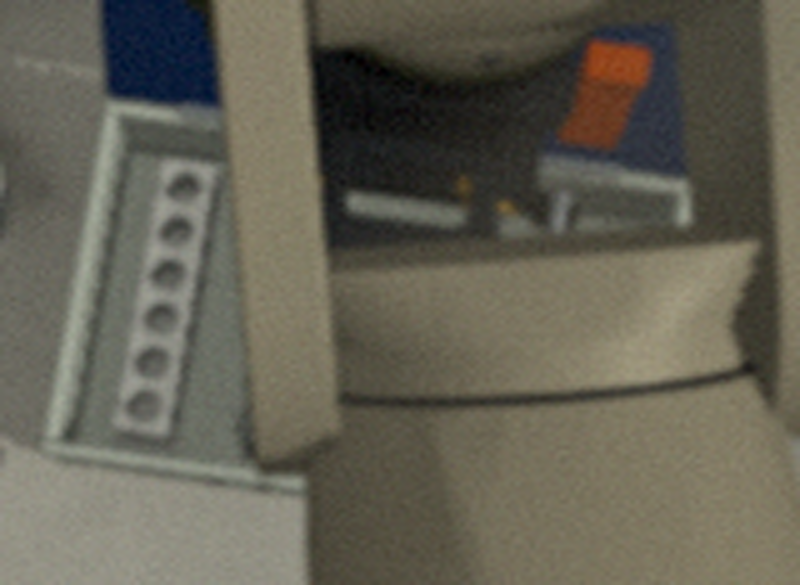

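The rod lies slightly raised: its points rise from z -27 to -13 mm, so its angle is about 0.13 rad. The catch spans about 51 to 122 mm along the lid, so home is near 110 mm. I go above the sleeve with the jaws across the swing plane.

```bash
cat >> h.py <<'E'
PV=np.array([-.132,-.069,-.033])
def rod(ph,tilt,r=.071,dz=0):
    p=C(*(PV+np.array([r*np.cos(ph),0,r*np.sin(ph)+dz])))
    ex,ey,ez=RC.T
    z=np.sin(tilt)*ex-np.cos(tilt)*ez; y=ey; R=np.stack([np.cross(y,z),y,z],1)
    goto(p,R=R,grasp=True)
E
python3 -c "
from h import *
rod(.13,0,dz=.2);rod(.13,0,dz=.1);rod(.13,0)"
```

```text
shift [-0.0711 -0.0398  0.0742] turn [ 8.0000e-04 -2.6000e-03 -1.5663e+00] | 0.11 m 89.7 deg
shift [-0.0713 -0.0397  0.1742] turn [ 8.0000e-04 -2.6000e-03 -1.5663e+00] | 0.192 m 89.7 deg
shift [-0.0715 -0.0396  0.2742] turn [ 8.0000e-04 -2.6000e-03 -1.5663e+00] | 0.286 m 89.7 deg
```

```bash
python3 -m handwheel '[[0.036,-0.015,-0.01,0,0,0,-0.14],[0.036,-0.035,-0.03,0,0,0,-0.28],[0.036,-0.05,-0.04,0,0,0,-0.42],[0.036,-0.071,-0.04,0,0,0,-0.56],[0.036,-0.071,-0.04,0,0,0,-0.7]]' && python3 -m handwheel '[[0.036,0,0,0,0,0,-0.145],[0.036,0,0,0,0,0,-0.29],[0.036,0,0,0,0,0,-0.435],[0.036,0,0,0,0,0,-0.58],[0.036,0,0,0,0,0,-0.72]]'
python3 -c "
from h import *
rod(.13,0,dz=.1);rod(.13,0)"
```

```text
t: 7.05
tcp_pos: [0.5394, 0.097, 0.3329]
tcp_rot: [-1.55, -2.732, -0.003]
ft_force: [-0.3, 0.9, 1.0]
width: 0.409
t: 7.55
tcp_pos: [0.5402, 0.0967, 0.333]
tcp_rot: [0.479, 3.104, 0.003]
ft_force: [0.5, 0.2, 0.7]
width: 0.414
shift [0.0017 0.0014 0.1748] turn [ 0.0018  0.0005 -0.137 ] | 0.175 m 7.9 deg
shift [0.0017 0.0012 0.2748] turn [ 0.0018  0.0005 -0.137 ] | 0.275 m 7.9 deg
```

```bash
python3 -m handwheel '[[0.036,0,0,0.03,0,0,-0.137],[0.036,0.0017,0.0013,0.07,0,0,-0.137],[0.036,0.0017,0.0013,0.115,0,0,-0.137],[0.036,0.0017,0.0013,0.15,0,0,-0.137],[0.036,0.0017,0.0013,0.175,0,0,-0.137]]'
python3 -c "
from h import *
rod(.13,0)
p,d=snap('scene','s6');cv2.imwrite('pics/s6c.png',cv2.resize(p[90:240,250:410,::-1],None,fx=5,fy=4,interpolation=2))"
```

```text
t: 8.05
tcp_pos: [0.5392, 0.0985, 0.1557]
tcp_rot: [-0.266, -3.129, -0.002]
ft_force: [-0.1, -0.3, 1.4]
width: 0.408
shift [-0.0001  0.0002  0.0975] turn [ 0.0014 -0.0014 -0.0003] | 0.098 m 0.1 deg
```

View pics/s6c.png

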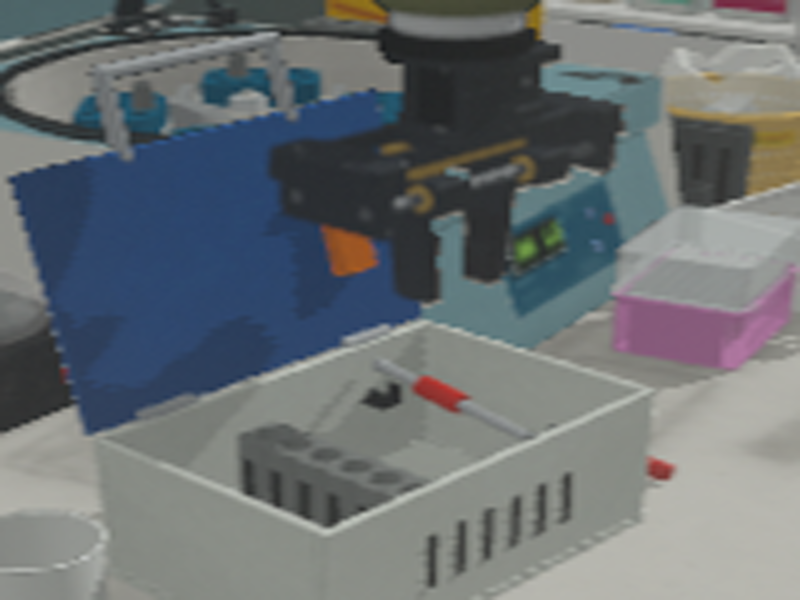

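The gripper is straight above the red sleeve at crop (440,392), and the lid is undisturbed. I descend in two stages.

```bash
python3 -m handwheel '[[0.036,0,0,0.025,0,0,0],[0.036,0,0,0.05,0,0,0],[0.036,0,0,0.07,0,0,0],[0.036,0,0,0.078,0,0,0]]' && python3 -m handwheel '[[0.036,0,0,0.01,0,0,0],[0.036,0,0,0.019,0,0,0],[0.0,0,0,0.019,0,0,0],[0.0,0,0,0.019,0,0,0],[0.0,0,0,0.019,0,0,0]]'
python3 -c "
from h import *
print(get_state()['ft_force'],get_state()['width'])
p,d=snap('scene','s7');cv2.imwrite('pics/s7c.png',cv2.resize(p[90:240,250:410,::-1],None,fx=5,fy=4,interpolation=2))"
```

```text
t: 8.5
tcp_pos: [0.5377, 0.0985, 0.0736]
tcp_rot: [-0.266, -3.122, -0.002]
ft_force: [0.6, -0.3, 0.6]
width: 0.416
t: 9.0
tcp_pos: [0.5379, 0.0985, 0.0552]
tcp_rot: [-0.266, -3.123, -0.002]
ft_force: [-0.2, -0.7, 0.2]
width: 0.158
[-0.22856905 -0.6668274   0.18515126] 0.1584576731787856
```

View pics/s7c.png

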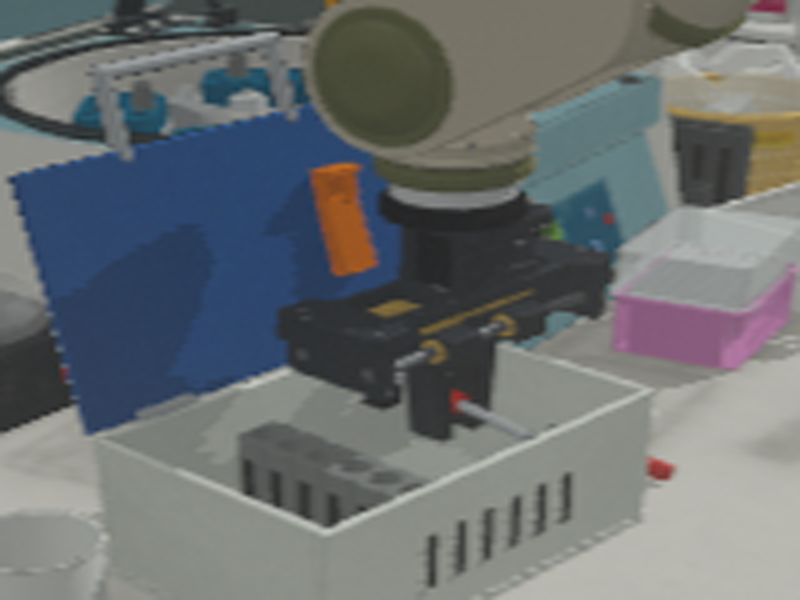

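The sleeve is gripped (14 mm opening, no force). I work out the swing about the pivot.

```bash
cat >> h.py <<'E'
def swing(ph0,phs,r,t0,k=.75,phr=.13):
    # rows from present pose: rod at ph0 now, tool tilt t0 now; displacement in present tool axes
    s=get_state();R0=Ro.from_rotvec(s['tcp_rot']).as_matrix();ex,ey,ez=RC.T
    print('f',s['ft_force'].round(1),'w',round(s['width'],3))
    def zt(t): return np.sin(t)*ex-np.cos(t)*ez
    for ph in phs:
        t=t0+k*(ph-ph0)
        dp=r*((np.cos(ph)-np.cos(ph0))*ex+(np.sin(ph)-np.sin(ph0))*ez)+.019*(zt(t)-zt(t0))
        print(round(ph,3),(R0.T@dp).round(4),'turn y',round(-(t-t0),3))
def where():
    s=get_state();R0=Ro.from_rotvec(s['tcp_rot']).as_matrix();g=RC.T@(s['tcp_pos']-.019*R0[:,2]-H)-PV
    t=np.arctan2(RC[:,0]@R0[:,2],-R0[2,2]);print('grasp rel pivot',g.round(4),'r',np.hypot(g[0],g[2]).round(4),'phi',np.arctan2(g[2],g[0]).round(3),'tilt',t.round(3),'f',s['ft_force'].round(1))
E
python3 -c "
from h import *
where();swing(.13,[.18,.26,.36,.46,.56],.071,0)"
```

```text
grasp rel pivot [ 0.0694 -0.0006  0.0062] r 0.0696 phi 0.089 tilt -0.007 f [0.1 0.2 0.9]
f [0.1 0.2 0.9] w 0.131
0.18 [-0.0001  0.     -0.0035] turn y -0.037
0.26 [-0.      0.     -0.0091] turn y -0.098
0.36 [ 0.0008  0.     -0.0161] turn y -0.172
0.46 [ 0.0023  0.     -0.0229] turn y -0.247
0.56 [ 0.0044  0.     -0.0295] turn y -0.323
```

```bash
python3 -m handwheel '[[0.0,0,0,-0.0035,0,-0.037,0],[0.0,0,0,-0.009,0,-0.098,0],[0.0,0.0008,0,-0.016,0,-0.172,0]]'
python3 -c "
from h import *
where();swing(.36,[.46,.56,.66,.76],.071,.17)"
```

```text
t: 9.35
tcp_pos: [0.5374, 0.0986, 0.0713]
tcp_rot: [0.252, 2.964, -0.02]
ft_force: [1.3, -0.6, -4.8]
width: 0.13
grasp rel pivot [ 0.0656 -0.0006  0.022 ] r 0.0692 phi 0.324 tilt 0.168 f [ 1.3 -0.6 -4.8]
f [ 1.3 -0.6 -4.8] w 0.13
0.46 [ 0.0003  0.     -0.0069] turn y -0.075
0.56 [ 0.0012  0.     -0.0138] turn y -0.15
0.66 [ 0.0029  0.     -0.0205] turn y -0.225
0.76 [ 0.0052  0.     -0.0269] turn y -0.3
```

```bash
python3 -m handwheel '[[0.0,0.0003,0,-0.007,0,-0.075,0],[0.0,0.0012,0,-0.014,0,-0.15,0],[0.0,0.003,0,-0.0205,0,-0.225,0],[0.0,0.005,0,-0.027,0,-0.3,0]]'
python3 -c "
from h import *
where();swing(.76,[.86,.92,.98,1.04],.071,.47)"
```

```text
t: 9.75
tcp_pos: [0.5273, 0.1003, 0.097]
tcp_rot: [0.227, 2.664, -0.053]
ft_force: [-0.3, -2.1, -7.6]
width: 0.116
grasp rel pivot [ 0.0499 -0.0006  0.046 ] r 0.0678 phi 0.745 tilt 0.469 f [-0.3 -2.1 -7.6]
f [-0.3 -2.1 -7.6] w 0.116
0.86 [ 0.001   0.     -0.0067] turn y -0.075
0.92 [ 0.0018  0.     -0.0107] turn y -0.12
0.98 [ 0.003   0.     -0.0146] turn y -0.165
1.04 [ 0.0043  0.     -0.0184] turn y -0.21
```

```bash
python3 -m handwheel '[[0.0,0.001,0,-0.006,0,-0.075,0],[0.0,0.002,0,-0.0098,0,-0.12,0],[0.0,0.003,0,-0.0135,0,-0.165,0],[0.0,0.0043,0,-0.0172,0,-0.21,0]]'
python3 -c "
from h import *
where()
p,d=snap('scene','s8');cv2.imwrite('pics/s8c.png',cv2.resize(p[90:240,250:410,::-1],None,fx=5,fy=4,interpolation=2))"
```

```text
t: 10.15
tcp_pos: [0.5149, 0.1027, 0.1105]
tcp_rot: [0.215, 2.471, -0.082]
ft_force: [-3.6, -10.6, -16.2]
width: 0.125
grasp rel pivot [ 0.0342 -0.0002  0.0574] r 0.0668 phi 1.034 tilt 0.663 f [ -3.6 -10.6 -16.2]
```

View pics/s8c.png

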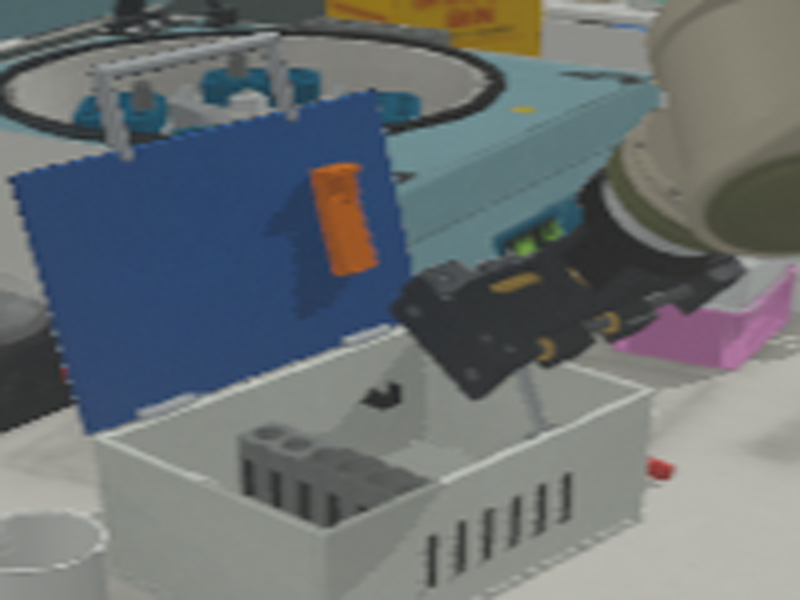

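The rod is up at about 1.03 rad. I release and withdraw along the tool axis.

```bash
python3 -m handwheel '[[0.036,0,0,0,0,0,0],[0.036,0,0,0,0,0,0],[0.036,0,0,0,0,0,0],[0.036,0,0,0,0,0,0]]' && python3 -m handwheel '[[0.036,0,0,-0.02,0,0,0],[0.036,0,0,-0.045,0,0,0],[0.036,0,0,-0.08,0,0,0],[0.036,0,0,-0.12,0,0,0],[0.036,0,0,-0.16,0,0,0]]'
python3 -c "
from h import *
where()
p,d=snap('scene','s9');cv2.imwrite('pics/s9c.png',cv2.resize(p[90:240,250:410,::-1],None,fx=5,fy=4,interpolation=2))
print(get_state()['q'])
cp=lambda X:(X-H)@RC
cam=cp(pt('scene',0,0,0))
np.save('pics/cam.npy',cam)"
```

```text
t: 10.6
tcp_pos: [0.5148, 0.1026, 0.1111]
tcp_rot: [0.216, 2.469, -0.083]
ft_force: [-0.0, -0.8, 0.3]
width: 0.407
t: 11.1
tcp_pos: [0.4166, 0.121, 0.238]
tcp_rot: [0.216, 2.469, -0.082]
ft_force: [0.7, 0.0, 0.8]
width: 0.406
grasp rel pivot [-0.0658  0.0013  0.185 ] r 0.1964 phi 1.913 tilt 0.665 f [0.7 0.  0.8]
[ 0.11844059 -0.01379324  1.97493655 -0.3512439   0.55852228 -1.03944175]
```

View pics/s9c.png

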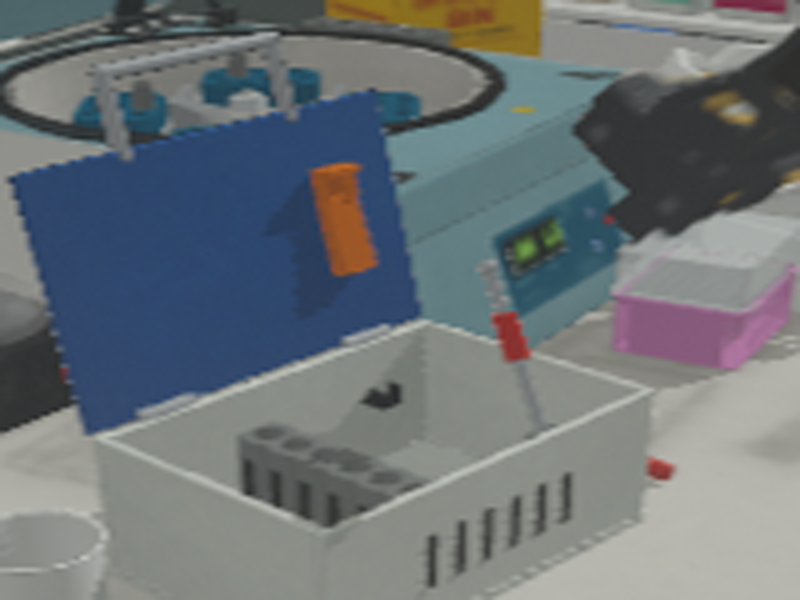

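The rod stands up and stays: ball at crop (488,268), sleeve at (512,337). I measure its angle by casting rays onto the swing plane.

```bash
python3 - <<'E'
from h import *
cp=lambda X:(X-H)@RC
cam=cp(pt('scene',0,0,0))
p=np.load('pics/s9_p.npy');h=cv2.cvtColor(p,cv2.COLOR_RGB2HSV).astype(int)
m=np.zeros((400,640),bool);m[160:190,340:365]=1
m&=((h[...,0]<6)|(h[...,0]>172))&(h[...,1]>140)
v,u=np.nonzero(m);print(u.mean(),v.mean(),m.sum())
def oy(u,v,y=-.069):
    r=cp(pt('scene',u,v,1.))-cam;return cam+r*((y-cam[1])/r[1])
for n,(a,b) in dict(tip=(347.6,156.8),sleeve=(u.mean(),v.mean()),low=(357.5,196)).items():
    X=oy(a,b);w=X-PV;print(n,X.round(4),'r',np.hypot(w[0],w[2]).round(4),'phi',np.arctan2(w[2],w[0]).round(3))
ph=1.03
for ph in (.95,1.0,1.03,1.08):
    B=PV+.12*np.array([np.cos(ph),0,np.sin(ph)]);print(ph,'ball dist from hinge',np.hypot(B[0],B[2]).round(4),'elev',np.arctan2(B[2],-B[0]).round(3))
E
```

```text
351.8666666666667 173.73333333333332 45
tip [-0.0871 -0.069   0.0782] r 0.1199 phi 1.187
sleeve [-0.1027 -0.069   0.0369] r 0.0758 phi 1.174
low [-0.1238 -0.069  -0.0188] r 0.0164 phi 1.048
0.95 ball dist from hinge 0.0897 elev 0.804
1.0 ball dist from hinge 0.0956 elev 0.791
1.03 ball dist from hinge 0.0991 elev 0.783
1.08 ball dist from hinge 0.1049 elev 0.768
```

Vision gives 1.18 rad, with radii matching 120 and 75 mm, while the tool pose suggested 1.03, because the rod sat deeper in the pads. At 1.18 the ball is 116 mm out, at or beyond the socket (about 110 mm). I re-pinch and ease it back by about 0.17 rad.

```bash
python3 -c "
from h import *
rod(1.175,.665,r=.075)"
```

```text
shift [-0.0005 -0.0008  0.1542] turn [-0.006   0.0066 -0.0022] | 0.154 m 0.5 deg
```

```bash
python3 -m handwheel '[[0.036,0,0,0.04,0,0,0],[0.036,0,0,0.08,0,0,0],[0.036,0,0,0.115,0,0,0],[0.036,0,0,0.14,0,0,0],[0.036,0,0,0.154,0,0,0]]' && python3 -m handwheel '[[0.0,0,0,0.0,0,0,0],[0.0,0,0,0,0,0,0],[0.0,0,0,0,0,0,0],[0.0,0,0,0,0,0,0]]'
python3 -c "
from h import *
where();swing(1.175,[1.12,1.06,1.0],.075,.665)"
```

```text
t: 11.65
tcp_pos: [0.5103, 0.1045, 0.1202]
tcp_rot: [0.215, 2.464, -0.079]
ft_force: [0.4, 0.4, 0.3]
width: 0.408
t: 12.05
tcp_pos: [0.5097, 0.1035, 0.1209]
tcp_rot: [0.216, 2.465, -0.082]
ft_force: [-0.1, -9.3, -1.5]
width: 0.137
grasp rel pivot [ 0.0288 -0.0002  0.0678] r 0.0736 phi 1.169 tilt 0.669 f [-0.1 -9.3 -1.5]
f [-0.1 -9.3 -1.5] w 0.137
1.12 [-0.0011  0.      0.0036] turn y 0.041
1.06 [-0.0021  0.0001  0.0077] turn y 0.086
1.0 [-0.0028  0.0001  0.0118] turn y 0.131
```

```bash
python3 -m handwheel '[[0.0,-0.0011,-0.0005,0.0036,0,0.041,0],[0.0,-0.0021,-0.0005,0.0077,0,0.086,0],[0.0,-0.0028,-0.0005,0.0118,0,0.131,0],[0.0,-0.0028,-0.0005,0.0118,0,0.131,0]]' && python3 -m handwheel '[[0.036,0,0,0,0,0,0],[0.036,0,0,0,0,0,0],[0.036,0,0,0,0,0,0],[0.036,0,0,0,0,0,0]]' && python3 -c "
from h import *
where()" && python3 -m handwheel '[[0.036,0,0,-0.02,0,0,0],[0.036,0,0,-0.045,0,0,0],[0.036,0,0,-0.08,0,0,0],[0.036,0,0,-0.12,0,0,0],[0.036,0,0,-0.16,0,0,0]]'
python3 - <<'E'
from h import *
cp=lambda X:(X-H)@RC
cam=cp(pt('scene',0,0,0))
p,d=snap('scene','s10');cv2.imwrite('pics/s10c.png',cv2.resize(p[90:240,250:410,::-1],None,fx=5,fy=4,interpolation=2))
h=cv2.cvtColor(p,cv2.COLOR_RGB2HSV).astype(int)
m=np.zeros((400,640),bool);m[155:195,335:365]=1
m&=((h[...,0]<6)|(h[...,0]>172))&(h[...,1]>140)
v,u=np.nonzero(m);print(u.mean(),v.mean(),m.sum())
r=cp(pt('scene',u.mean(),v.mean(),1.))-cam;w=cam+r*((-.069-cam[1])/r[1])-PV
print('sleeve r',np.hypot(w[0],w[2]),'phi',np.arctan2(w[2],w[0]))
E
```

```text
t: 12.45
tcp_pos: [0.5188, 0.1014, 0.1138]
tcp_rot: [0.229, 2.595, -0.069]
ft_force: [-1.3, 2.2, -1.9]
width: 0.145
t: 12.85
tcp_pos: [0.5188, 0.1015, 0.1141]
tcp_rot: [0.228, 2.594, -0.069]
ft_force: [1.4, 0.1, 0.0]
width: 0.407
grasp rel pivot [ 0.0401 -0.0007  0.0624] r 0.0742 phi 0.999 tilt 0.539 f [1.4 0.1 0. ]
t: 13.35
tcp_pos: [0.437, 0.1166, 0.2526]
tcp_rot: [0.229, 2.594, -0.069]
ft_force: [0.6, 0.5, 0.3]
width: 0.407
348.20454545454544 174.0909090909091 44
sleeve r 0.07705303650253759 phi 1.0062067641458523
```

View pics/s10c.png

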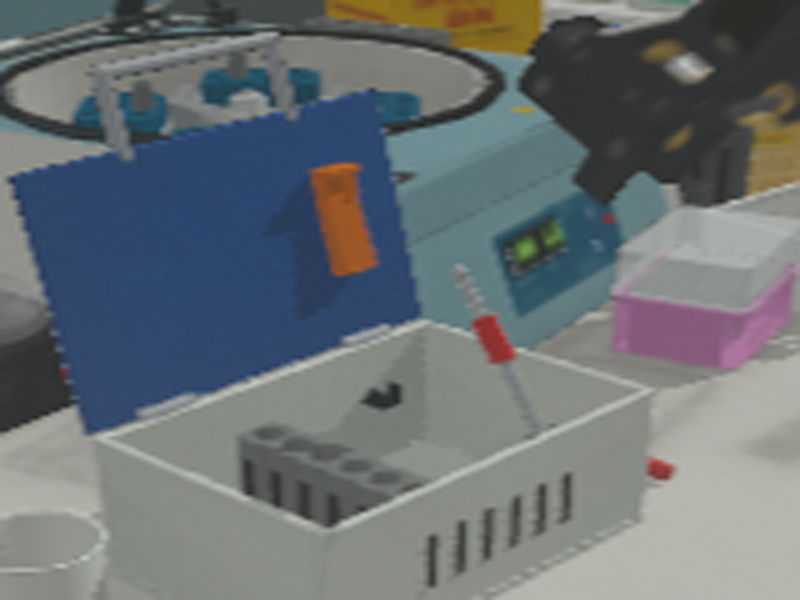

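Rod angle is now 1.006 by vision and 0.999 by tool pose, putting the ball about 13 mm short of the socket, on the track. Now back to the handle.

```bash
python3 -c "
from h import *
goto([.58,.165,.36],YAW)"
```

```text
shift [-0.1668  0.0717 -0.0181] turn [0.4249 0.4314 1.5224] | 0.182 m 93.9 deg
```

```bash
python3 -m handwheel '[[0.04,0.02,0,-0.03,0.035,0.035,0.125],[0.04,0,0.01,-0.06,0.07,0.07,0.25],[0.04,-0.02,0.02,-0.06,0.105,0.106,0.375],[0.04,-0.04,0.025,-0.06,0.14,0.142,0.5],[0.04,-0.06,0.03,-0.055,0.175,0.178,0.627]]'
python3 -c "
from h import *
goto([.58,.165,.36],YAW)"
```

```text
t: 13.9
tcp_pos: [0.4646, 0.1436, 0.337]
tcp_rot: [1.141, 2.555, -0.044]
ft_force: [-0.1, -0.1, 0.5]
width: 0.451
shift [-0.0634  0.101   0.0088] turn [0.2503 0.2528 0.8908] | 0.12 m 55.0 deg
```

```bash
python3 -m handwheel '[[0.04,-0.01,0.02,0,0.035,0.036,0.127],[0.04,-0.02,0.04,0,0.07,0.072,0.254],[0.04,-0.03,0.06,0,0.107,0.108,0.38],[0.04,-0.045,0.08,0.005,0.143,0.144,0.508],[0.04,-0.06,0.1,0.008,0.178,0.18,0.635]]' && python3 -c "
from h import *
goto([.6631,.1498,.34],YAW)"
```

```text
t: 14.4
tcp_pos: [0.578, 0.1671, 0.3591]
tcp_rot: [2.061, 2.237, -0.014]
ft_force: [-0.1, 0.3, -0.4]
width: 0.455
shift [-0.0224  0.0821  0.026 ] turn [0.0707 0.0719 0.2507] | 0.089 m 15.5 deg
```

```bash
python3 -m handwheel '[[0.04,0,0.01,0.0,0.035,0.036,0.125],[0.04,-0.005,0.02,0,0.0707,0.0719,0.2507],[0.04,-0.01,0.045,0.01,0.0707,0.0719,0.2507],[0.04,-0.0224,0.075,0.02,0.0707,0.0719,0.2507],[0.04,-0.0224,0.082,0.025,0.0707,0.0719,0.2507]]' && python3 -c "
from h import *
goto([.6631,.1498,.2717],YAW)"
```

```text
t: 14.9
tcp_pos: [0.6652, 0.1482, 0.3382]
tcp_rot: [-2.403, -2.022, 0.004]
ft_force: [-1.0, -0.1, -0.3]
width: 0.451
shift [ 0.0013 -0.0022  0.0665] turn [-0.0023  0.0012 -0.0027] | 0.067 m 0.2 deg
```

```bash
python3 - <<'E'
from h import *
cp=lambda X:(X-H)@RC
cam=cp(pt('scene',0,0,0))
d=np.load('pics/s10_d.npy')
for (u,v) in [(269,107.5),(287.4,103.5),(305.5,99.5)]:
    r=cp(pt('scene',u,v,1.))-cam
    X=cam+r*((.047-cam[0])/r[0]);print(X.round(4), cp(pt('scene',u,v,d[int(round(v)),int(round(u))])).round(4))
print(cp(np.array(handle(1.8))).round(4))
p=np.load('pics/s10_p.npy');cv2.imwrite('pics/bar.png',cv2.resize(p[90:130,255:320,::-1],None,fx=10,fy=10,interpolation=0))
E
```

```text
[0.047  0.0599 0.2024] [0.051  0.0568 0.2011]
[0.047  0.0033 0.2008] [0.0469 0.0034 0.2008]
[ 0.047  -0.0571  0.1993] [ 0.3881 -0.3762  0.0844]
[0.05   0.     0.1988]
```

View pics/bar.png

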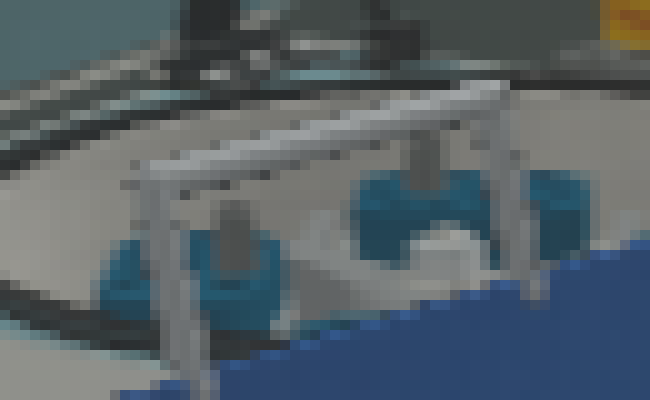

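The bar is at chest z about 0.200, so it had slipped about 9 mm up the pads. I regrip centred at TCP z 0.281 and tilt the tool half as fast as the lid on the way down to reduce slipping.

```bash
cat >> h.py <<'E'
OFF=np.array([0,0,0.])
def arc2(ths,k=.5,th0=1.8,off=(0,0,0)):
    s=get_state();R0=Ro.from_rotvec(s['tcp_rot']).as_matrix();ex,ey,ez=RC.T
    g=RC.T@(s['tcp_pos']-.019*R0[:,2]-H)-np.array(off)
    th=np.arctan2(g[2],-g[0])-.017;u=np.array([-np.cos(th),0,np.sin(th)]);f=RC.T@s['ft_force']
    tg=np.array([np.sin(th),0,np.cos(th)])
    print('t',s['t'],'w',round(s['width'],3),'g',g.round(4),'theta',th.round(3),'r',np.hypot(g[0],g[2]).round(4),'| F radial',(f@u).round(1),'opening',(f@tg).round(1),'y',f[1].round(1))
    for t in ths:
        ti=k*(th0-t);z=np.sin(ti)*ex-np.cos(ti)*ez;x=ey;R=np.stack([x,np.cross(z,x),z],1)
        pos=handle(t)+RC@np.array(off)+.019*z
        print(round(t,3),(R0.T@(pos-s['tcp_pos'])).round(4),Ro.from_matrix(R0.T@R).as_rotvec().round(3))
E
python3 -c "
from h import *
arc2([1.8])"
```

```text
t 14.9 w 0.451 g [0.0543 0.0009 0.2562] theta 1.763 r 0.2619 | F radial -0.5 opening -0.9 y -0.2
1.8 [-0.0008 -0.0042  0.0573] [-0.002  0.001 -0.003]
```

```bash
python3 -m handwheel '[[0.04,-0.0008,-0.003,0.02,0,0,0],[0.04,-0.0008,-0.003,0.04,0,0,0],[0.04,-0.0008,-0.003,0.052,0,0,0],[0.04,-0.0008,-0.003,0.057,0,0,0]]' && python3 -m handwheel '[[0.0,0,0,0,0,0,0],[0.0,0,0,0,0,0,0],[0.0,0,0,0,0,0,0],[0.0,0,0,0,0,0,0],[0.0,0,0,0,0,0,0]]'
python3 -c "
from h import *
arc2([1.8,1.75,1.68,1.6,1.5])
p,d=snap('scene','s11');cv2.imwrite('pics/s11c.png',cv2.resize(p[50:200,230:390,::-1],None,fx=5,fy=4,interpolation=2))"
```

```text
t: 15.3
tcp_pos: [0.6612, 0.1483, 0.2797]
tcp_rot: [-2.402, -2.021, 0.007]
ft_force: [0.3, 0.5, 0.4]
width: 0.453
t: 15.8
tcp_pos: [0.6615, 0.1483, 0.2804]
tcp_rot: [-2.403, -2.022, 0.005]
ft_force: [1.3, 0.2, 2.3]
width: 0.096
t 15.8 w 0.096 g [0.0507 0.0003 0.1984] theta 1.804 r 0.2048 | F radial 2.6 opening 0.7 y 0.4
1.8 [-0.0003 -0.0006 -0.0004] [-0.003  0.002 -0.003]
1.75 [-0.0003 -0.0102 -0.0026] [-0.028  0.002 -0.003]
1.68 [-0.0004 -0.0237 -0.0049] [-0.063  0.002 -0.003]
1.6 [-0.0004 -0.0393 -0.0064] [-0.103  0.002 -0.003]
1.5 [-0.0005 -0.0588 -0.0063] [-0.153  0.002 -0.002]
```

View pics/s11c.png

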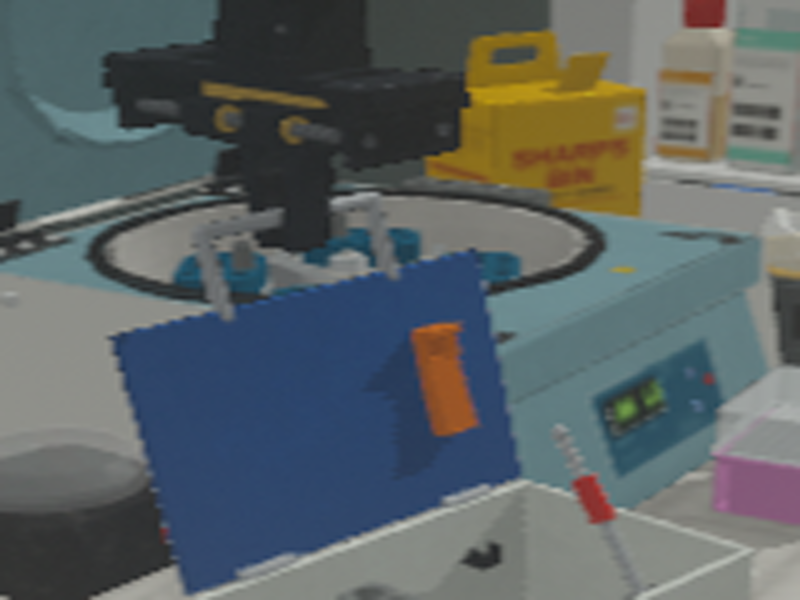

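The bar is gripped well inside the pads (width 9.6 % of full opening, radius 0.2048). I bring the lid forward.

```bash
python3 -m handwheel '[[0.0,0,-0.01,-0.0026,-0.025,0,0],[0.0,0,-0.0235,-0.005,-0.06,0,0],[0.0,0,-0.039,-0.0064,-0.1,0,0],[0.0,0,-0.0585,-0.0063,-0.15,0,0]]'
python3 -c "
from h import *
arc2([1.5,1.4,1.3,1.2,1.1])"
```

```text
t: 16.25
tcp_pos: [0.6036, 0.1579, 0.286]
tcp_rot: [2.314, 1.946, 0.142]
ft_force: [2.4, 0.0, -10.1]
width: 0.091
t 16.25 w 0.091 g [-1.080e-02  1.000e-04  2.038e-01] theta 1.501 r 0.2041 | F radial -10.2 opening 1.7 y 0.4
1.5 [-0.0001 -0.     -0.001 ] [-0.002  0.003 -0.003]
1.4 [-0.0002 -0.0196 -0.0019] [-0.052  0.003 -0.003]
1.3 [-0.0002 -0.0391 -0.0008] [-0.102  0.003 -0.003]
1.2 [-0.0003 -0.0584  0.0022] [-0.152  0.003 -0.003]
1.1 [-0.0003 -0.0773  0.0072] [-0.202  0.003 -0.003]
```

```bash
sed -i 's/^H=/#/;s/H=np.array(\[.6115,.1565,.101\])/H=np.array([.6115,.1565,.100])/' h.py; python3 -m handwheel '[[0.0,0,-0.0195,-0.0009,-0.052,0,0],[0.0,0,-0.039,0.0002,-0.102,0,0],[0.0,0,-0.0583,0.0032,-0.152,0,0]]'
python3 -c "
from h import *
print(H)
arc2([1.2,1.1,1.05,1.0,.95])"
```

```text
t: 16.55
tcp_pos: [0.5463, 0.1676, 0.2728]
tcp_rot: [2.217, 1.865, 0.279]
ft_force: [7.5, -0.1, -13.7]
width: 0.094
[0.6115 0.1565 0.1   ]
t 16.55 w 0.094 g [-0.0718 -0.      0.1909] theta 1.194 r 0.204 | F radial -15.5 opening 1.8 y 1.1
1.2 [ 0.0001  0.0012 -0.0011] [ 0.     0.004 -0.002]
1.1 [ 0.     -0.0183  0.0009] [-0.05   0.004 -0.002]
1.05 [ 0.     -0.0279  0.0027] [-0.075  0.004 -0.002]
1.0 [ 0.     -0.0374  0.005 ] [-0.1    0.004 -0.002]
0.95 [ 0.     -0.0468  0.0078] [-0.125  0.004 -0.002]
```

```bash
python3 -m handwheel '[[0.0,0,-0.009,0.0015,-0.025,0,0],[0.0,0,-0.018,0.003,-0.05,0,0],[0.0,0,-0.0277,0.005,-0.075,0,0]]'
python3 -c "
from h import *
arc2([1.0,.98,.96,.94,.92,.9,.88],off=(.001,0,-.002))
p,d=snap('scene','s12');cv2.imwrite('pics/s12c.png',cv2.resize(p[80:230,250:410,::-1],None,fx=5,fy=4,interpolation=2))"
```

```text
t: 16.85
tcp_pos: [0.5214, 0.1718, 0.2603]
tcp_rot: [2.166, 1.822, 0.346]
ft_force: [0.3, -0.4, 1.3]
width: 0.094
t 16.85 w 0.094 g [-0.0994 -0.      0.18  ] theta 1.049 r 0.2056 | F radial 0.9 opening 1.0 y -0.3
1.0 [ 0.0001 -0.0095  0.0021] [-0.022  0.004 -0.002]
0.98 [ 0.0001 -0.0133  0.0028] [-0.032  0.004 -0.002]
0.96 [ 0.     -0.0171  0.0036] [-0.042  0.004 -0.002]
0.94 [ 0.     -0.0209  0.0046] [-0.052  0.004 -0.002]
0.92 [ 0.     -0.0247  0.0055] [-0.062  0.004 -0.002]
0.9 [ 0.     -0.0285  0.0066] [-0.072  0.004 -0.002]
0.88 [ 0.     -0.0322  0.0077] [-0.082  0.004 -0.002]
```

View pics/s12c.png

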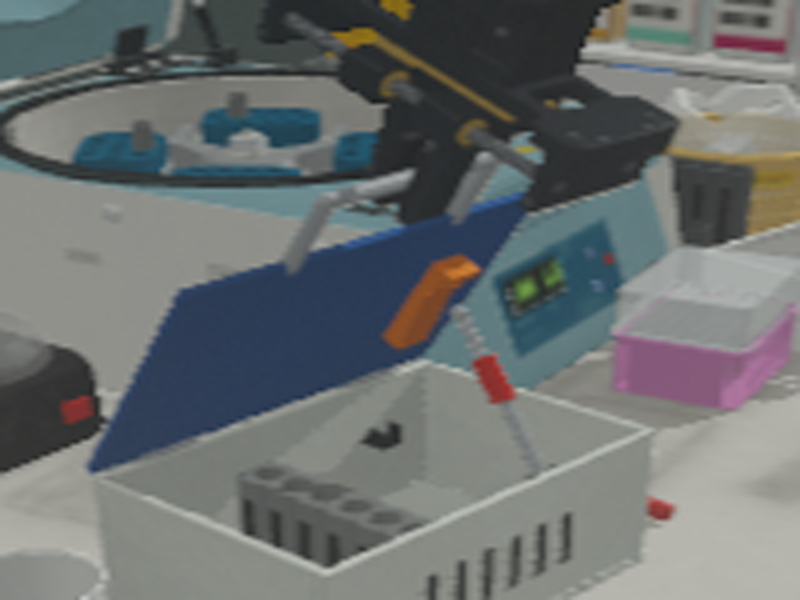

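The ball at crop (460,312) stands just below the track, clearly short of the lip at (460,265). I lower slowly to contact.

```bash
python3 -m handwheel '[[0.0,0,-0.005,0.001,-0.011,0,0],[0.0,0,-0.0095,0.002,-0.022,0,0],[0.0,0,-0.0133,0.0028,-0.032,0,0],[0.0,0,-0.0171,0.0036,-0.042,0,0]]'
python3 -c "
from h import *
arc2([.94,.93,.92,.91,.9,.88,.86],off=(.001,0,-.002))"
```

```text
t: 17.3
tcp_pos: [0.5053, 0.1745, 0.2494]
tcp_rot: [2.138, 1.8, 0.379]
ft_force: [0.6, -1.9, -0.1]
width: 0.091
t 17.3 w 0.091 g [-1.165e-01 -1.000e-04  1.688e-01] theta 0.95 r 0.2051 | F radial -0.6 opening 0.7 y -1.8
0.94 [ 0.0001 -0.0017  0.0004] [-0.011  0.004 -0.001]
0.93 [ 0.0001 -0.0036  0.0008] [-0.016  0.004 -0.001]
0.92 [ 0.0001 -0.0055  0.0013] [-0.021  0.004 -0.001]
0.91 [ 0.0001 -0.0075  0.0017] [-0.026  0.004 -0.001]
0.9 [ 0.0001 -0.0094  0.0022] [-0.031  0.004 -0.001]
0.88 [ 0.0001 -0.0131  0.0032] [-0.041  0.004 -0.001]
0.86 [ 0.0001 -0.0169  0.0042] [-0.051  0.004 -0.001]
```

```bash
python3 -m handwheel '[[0.0,0,-0.0018,0.0004,-0.005,0,0],[0.0,0,-0.0036,0.0008,-0.01,0,0],[0.0,0,-0.0055,0.0013,-0.015,0,0]]'
python3 -c "
from h import *
arc2([.91,.9,.89,.88,.87,.86],off=(.001,0,-.002))"
```

```text
t: 17.6
tcp_pos: [0.5011, 0.1753, 0.2462]
tcp_rot: [2.127, 1.79, 0.392]
ft_force: [1.3, -1.0, 2.4]
width: 0.091
t 17.6 w 0.091 g [-0.121  -0.      0.1654] theta 0.922 r 0.205 | F radial 1.0 opening 2.6 y -0.7
0.91 [ 0.0001 -0.0023  0.0005] [-0.01   0.004 -0.001]
0.9 [ 0.0001 -0.0042  0.0009] [-0.015  0.004 -0.001]
0.89 [ 0.0001 -0.0061  0.0013] [-0.02   0.004 -0.001]
0.88 [ 0.0001 -0.008   0.0018] [-0.025  0.004 -0.001]
0.87 [ 0.0001 -0.0099  0.0023] [-0.03   0.004 -0.001]
0.86 [ 0.0001 -0.0118  0.0028] [-0.035  0.004 -0.001]
```

```bash
python3 -m handwheel '[[0.0,0,-0.0012,0.0003,-0.005,0,0],[0.0,0,-0.0023,0.0005,-0.01,0,0],[0.0,0,-0.0035,0.0008,-0.012,0,0]]'
python3 -c "
from h import *
arc2([.9,.89,.88,.87,.86,.85],off=(.001,0,-.002))"
```

```text
t: 17.9
tcp_pos: [0.4983, 0.1757, 0.244]
tcp_rot: [2.118, 1.783, 0.402]
ft_force: [0.5, -1.3, 2.0]
width: 0.086
t 17.9 w 0.086 g [-1.241e-01 -1.000e-04  1.631e-01] theta 0.903 r 0.2049 | F radial 1.1 opening 1.7 y -1.2
0.9 [ 0.0001 -0.0007  0.    ] [-0.002  0.004 -0.001]
0.89 [ 0.0001 -0.0026  0.0005] [-0.007  0.004 -0.001]
0.88 [ 0.0001 -0.0045  0.0009] [-0.012  0.004 -0.001]
0.87 [ 0.0001 -0.0064  0.0014] [-0.017  0.004 -0.001]
0.86 [ 0.0001 -0.0083  0.0019] [-0.022  0.004 -0.001]
0.85 [ 0.0001 -0.0102  0.0024] [-0.027  0.004 -0.001]
```

```bash
python3 -m handwheel '[[0.0,0,-0.0013,0.0003,-0.004,0,0],[0.0,0,-0.0026,0.0005,-0.007,0,0],[0.0,0,-0.0045,0.0009,-0.012,0,0]]'
python3 -c "
from h import *
arc2([.88,.87,.86,.85,.84,.83],off=(.001,0,-.002))
p,d=snap('scene','s13');cv2.imwrite('pics/s13c.png',cv2.resize(p[80:230,250:410,::-1],None,fx=5,fy=4,interpolation=2))"
```

```text
t: 18.2
tcp_pos: [0.4946, 0.1763, 0.2409]
tcp_rot: [2.11, 1.776, 0.412]
ft_force: [2.6, -1.0, -1.9]
width: 0.094
t 18.2 w 0.094 g [-1.28e-01 -1.00e-04  1.60e-01] theta 0.879 r 0.2049 | F radial -3.2 opening 0.8 y -0.5
0.88 [ 0.0002  0.0002 -0.0002] [-0.     0.004 -0.001]
0.87 [ 0.0002 -0.0017  0.0002] [-0.005  0.004 -0.001]
0.86 [ 0.0002 -0.0036  0.0007] [-0.01   0.004 -0.001]
0.85 [ 0.0002 -0.0055  0.0012] [-0.015  0.004 -0.001]
0.84 [ 0.0002 -0.0074  0.0017] [-0.02   0.004 -0.001]
0.83 [ 0.0002 -0.0093  0.0022] [-0.025  0.004 -0.001]
```

View pics/s13c.png

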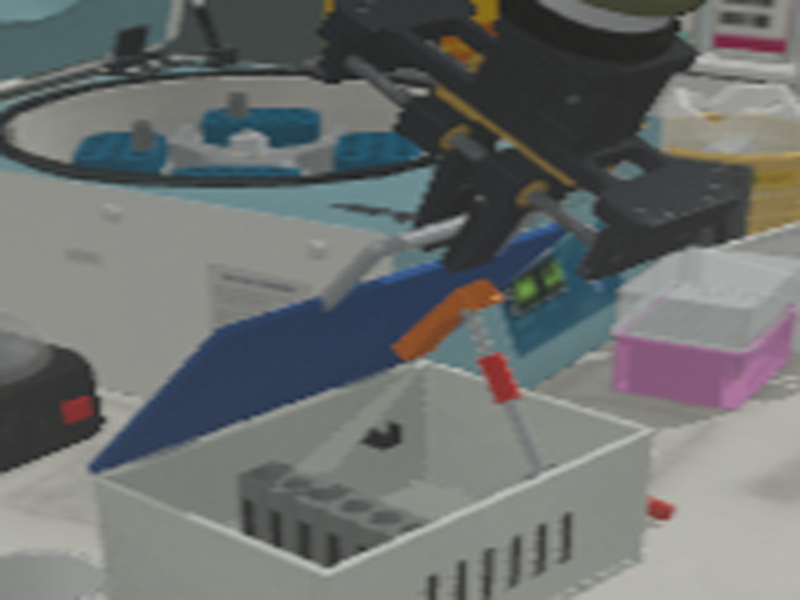

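The ball is running out along the track: tip at crop (468,318), close under the lip at (490,300), with low force. I continue in small steps.

```bash
python3 -m handwheel '[[0.0,0,-0.0013,0.0003,-0.003,0,0],[0.0,0,-0.0026,0.0006,-0.007,0,0],[0.0,0,-0.004,0.0009,-0.01,0,0]]'
python3 -c "
from h import *
arc2([.86,.85,.84,.83,.82,.81],off=(.001,0,-.002))"
```

```text
t: 18.55
tcp_pos: [0.4909, 0.1769, 0.2377]
tcp_rot: [2.104, 1.771, 0.419]
ft_force: [4.0, -1.2, -3.0]
width: 0.093
t 18.55 w 0.093 g [-1.319e-01 -1.000e-04  1.566e-01] theta 0.854 r 0.2048 | F radial -5.0 opening 1.2 y -0.6
0.86 [ 0.0002  0.0012 -0.0005] [-0.001  0.004 -0.001]
0.85 [ 0.0002 -0.0007 -0.0001] [-0.006  0.004 -0.001]
0.84 [ 0.0002 -0.0026  0.0004] [-0.011  0.004 -0.001]
0.83 [ 0.0002 -0.0045  0.0009] [-0.016  0.004 -0.001]
0.82 [ 0.0002 -0.0064  0.0015] [-0.021  0.004 -0.001]
0.81 [ 0.0002 -0.0083  0.002 ] [-0.026  0.004 -0.001]
```

```bash
python3 -m handwheel '[[0.0,0,-0.0013,0.0004,-0.003,0,0],[0.0,0,-0.0026,0.0008,-0.007,0,0],[0.0,0,-0.004,0.0012,-0.01,0,0]]'
python3 -c "
from h import *
arc2([.84,.83,.82,.81,.8],off=(.001,0,-.002))"
```

```text
t: 18.85
tcp_pos: [0.4883, 0.1774, 0.2352]
tcp_rot: [2.096, 1.764, 0.429]
ft_force: [3.2, -1.1, -0.3]
width: 0.094
t 18.85 w 0.094 g [-1.347e-01 -1.000e-04  1.541e-01] theta 0.835 r 0.2047 | F radial -2.5 opening 2.3 y -0.6
0.84 [ 0.0001  0.0009 -0.0006] [ 0.001  0.004 -0.001]
0.83 [ 0.0001 -0.001  -0.0001] [-0.004  0.004 -0.001]
0.82 [ 0.0001 -0.0029  0.0004] [-0.009  0.004 -0.001]
0.81 [ 0.0001 -0.0048  0.0009] [-0.014  0.004 -0.001]
0.8 [ 0.0001 -0.0067  0.0014] [-0.019  0.004 -0.001]
```

```bash
python3 -m handwheel '[[0.0,0,-0.001,0.0002,-0.003,0,0],[0.0,0,-0.002,0.0004,-0.005,0,0],[0.0,0,-0.003,0.0006,-0.008,0,0]]'
python3 -c "
from h import *
arc2([.83,.82,.81,.8],off=(.001,0,-.002))
p,d=snap('scene','s14');cv2.imwrite('pics/s14c.png',cv2.resize(p[80:230,250:410,::-1],None,fx=5,fy=4,interpolation=2))"
```

```text
t: 19.15
tcp_pos: [0.4871, 0.1776, 0.2341]
tcp_rot: [2.088, 1.758, 0.438]
ft_force: [9.6, -4.3, 0.5]
width: 0.092
t 19.15 w 0.092 g [-1.362e-01 -1.000e-04  1.528e-01] theta 0.826 r 0.2047 | F radial -6.5 opening 7.8 y -2.6
0.83 [ 0.0001  0.0006 -0.0005] [ 0.007  0.004 -0.001]
0.82 [ 0.0001 -0.0013 -0.    ] [ 0.002  0.004 -0.001]
0.81 [ 0.0001 -0.0032  0.0005] [-0.003  0.004 -0.001]
0.8 [ 0.0001 -0.005   0.001 ] [-0.008  0.004 -0.001]
```

View pics/s14c.png

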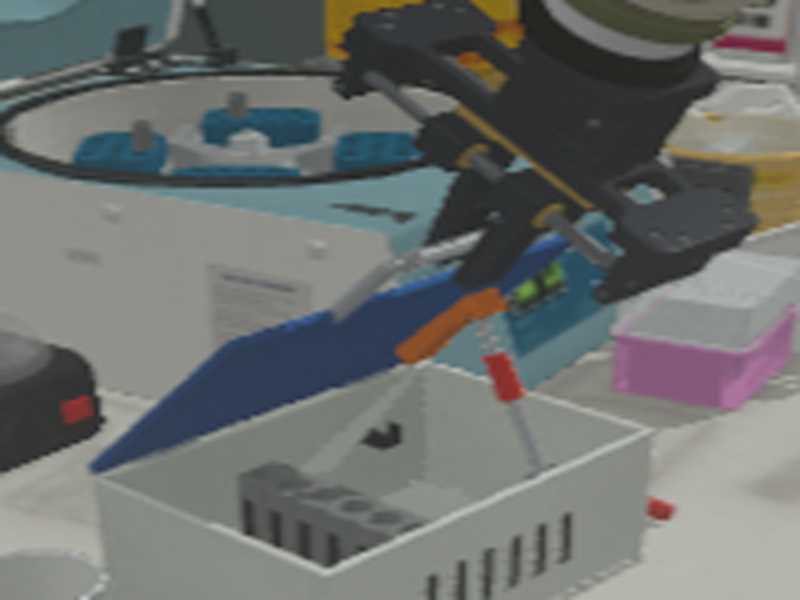

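Resistance has risen to about 8 N at θ=0.826. Next, check whether the ball is home: rod angle by vision, and a bit more pressure.

```bash
python3 -m handwheel '[[0.0,0,-0.0007,0.0002,0,0,0],[0.0,0,-0.0014,0.0004,0,0,0],[0.0,0,-0.0014,0.0004,0,0,0]]'
cat >> h.py <<'E'
def ball(n,th):
    cp=lambda X:(X-H)@RC
    cam=cp(pt('scene',0,0,0));p,d=snap('scene',n)
    h=cv2.cvtColor(p,cv2.COLOR_RGB2HSV).astype(int)
    m=np.zeros((400,640),bool);m[150:195,335:365]=1
    m&=((h[...,0]<6)|(h[...,0]>172))&(h[...,1]>140)
    v,u=np.nonzero(m);r=cp(pt('scene',u.mean(),v.mean(),1.))-cam;w=cam+r*((-.069-cam[1])/r[1])-PV
    ph=np.arctan2(w[2],w[0]);print('sleeve',u.mean(),v.mean(),m.sum(),'r',np.hypot(w[0],w[2]).round(4),'phi',ph.round(3))
    for f in(ph-.03,ph,ph+.03):
        B=PV+.12*np.array([np.cos(f),0,np.sin(f)])
        print(' phi',f.round(3),'s',(B@[-np.cos(th),0,np.sin(th)]).round(4),'depth',(-B@[np.sin(th),0,np.cos(th)]).round(4))
E
python3 -c "
from h import *
arc2([.82],off=(.001,0,-.002));ball('s15',.822)"
```

```text
t: 19.5
tcp_pos: [0.4872, 0.1777, 0.2341]
tcp_rot: [2.086, 1.756, 0.442]
ft_force: [7.6, -3.9, 1.5]
width: 0.092
t 19.5 w 0.092 g [-0.1361 -0.      0.1528] theta 0.826 r 0.2047 | F radial -4.4 opening 7.0 y -2.6
0.82 [ 0.0001 -0.0014 -0.0001] [ 0.006  0.003 -0.001]
sleeve 350.19565217391306 173.82608695652175 46 r 0.0772 phi 1.104
 phi 1.074 s 0.104 depth 0.0054
 phi 1.104 s 0.1074 depth 0.0067
 phi 1.134 s 0.1108 depth 0.008
```

The ball depth (about 7 mm) matches the socket's 8 mm, not the track's 13 mm. One more firm but mild press to confirm it's solid.

```bash
python3 -m handwheel '[[0.0,0,-0.0015,0.0003,0,0,0],[0.0,0,-0.003,0.0006,0,0,0],[0.0,0,-0.003,0.0006,0,0,0]]'
python3 -c "
from h import *
arc2([.82],off=(.001,0,-.002))"
```

```text
t: 19.85
tcp_pos: [0.4868, 0.1778, 0.2338]
tcp_rot: [2.082, 1.753, 0.448]
ft_force: [11.3, -6.1, 1.5]
width: 0.09
t 19.85 w 0.09 g [-0.1366  0.      0.1525] theta 0.823 r 0.2047 | F radial -7.1 opening 9.9 y -4.1
0.82 [ 0.     -0.0009 -0.0002] [ 0.012  0.003 -0.001]
```

Firm: 10 N moved it only about 3 mrad. I relax the pressure, then open gently.

```bash
python3 -m handwheel '[[0.0,0,0.0002,0.0,0,0,0],[0.0,0,0.0002,0,0,0,0]]' && python3 -m handwheel '[[0.012,0,0,0,0,0,0],[0.02,0,0,0,0,0,0],[0.028,0,0,0,0,0,0],[0.028,0,0,0,0,0,0]]'
python3 -c "
from h import *
arc2([.82],off=(.001,0,-.002));ball('s16',.823)
p=np.load('pics/s16_p.npy');cv2.imwrite('pics/s16c.png',cv2.resize(p[80:230,250:410,::-1],None,fx=5,fy=4,interpolation=2))"
```

```text
t: 20.05
tcp_pos: [0.4876, 0.1776, 0.2344]
tcp_rot: [2.081, 1.751, 0.449]
ft_force: [4.6, -2.6, 1.0]
width: 0.091
t: 20.45
tcp_pos: [0.4873, 0.1777, 0.2342]
tcp_rot: [2.081, 1.752, 0.449]
ft_force: [0.3, 0.5, -0.3]
width: 0.315
t 20.45 w 0.315 g [-0.1362 -0.      0.1529] theta 0.826 r 0.2047 | F radial -0.3 opening -0.1 y 0.6
0.82 [ 0.0001 -0.0015 -0.    ] [ 0.013  0.003 -0.002]
sleeve 350.19565217391306 173.82608695652175 46 r 0.0772 phi 1.104
 phi 1.074 s 0.104 depth 0.0056
 phi 1.104 s 0.1074 depth 0.0068
 phi 1.134 s 0.1108 depth 0.0081
```

View pics/s16c.png

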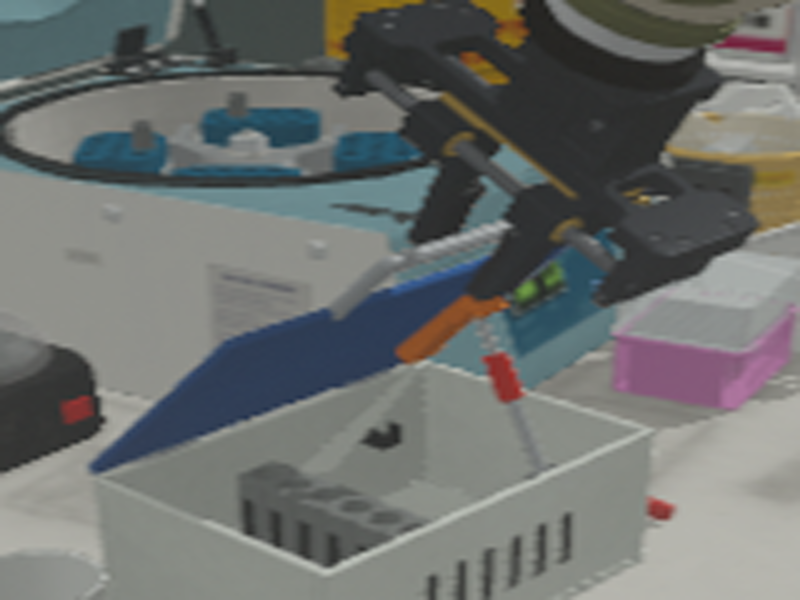

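The jaws are off the bar, and the lid stands unchanged on the rod. I retreat along the tool axis.

```bash
python3 -m handwheel '[[0.028,0,0,-0.01,0,0,0],[0.028,0,0,-0.025,0,0,0],[0.028,0,0,-0.05,0,0,0],[0.028,0,0,-0.09,0,0,0],[0.028,0,0,-0.13,0,0,0]]'
python3 -c "
from h import *
print(get_state()['ft_force'],get_state()['q'])
ball('s17',.823);snap('top','t17')
p=np.load('pics/s17_p.npy');cv2.imwrite('pics/s17c.png',cv2.resize(p[80:300,220:440,::-1],None,fx=3,fy=2.7,interpolation=2))"
```

```text
t: 21.0
tcp_pos: [0.4243, 0.1886, 0.3497]
tcp_rot: [2.082, 1.752, 0.448]
ft_force: [0.7, 0.6, -0.9]
width: 0.319
[ 0.74430271  0.62397652 -0.85268292] [ 2.78244625e-01 -1.28167075e-03  1.55899840e+00 -2.34706290e-01
  1.13544011e+00  5.00504919e-01]
sleeve 350.19565217391306 173.82608695652175 46 r 0.0772 phi 1.104
 phi 1.074 s 0.104 depth 0.0056
 phi 1.104 s 0.1074 depth 0.0068
 phi 1.134 s 0.1108 depth 0.0081
```

View pics/s17c.png

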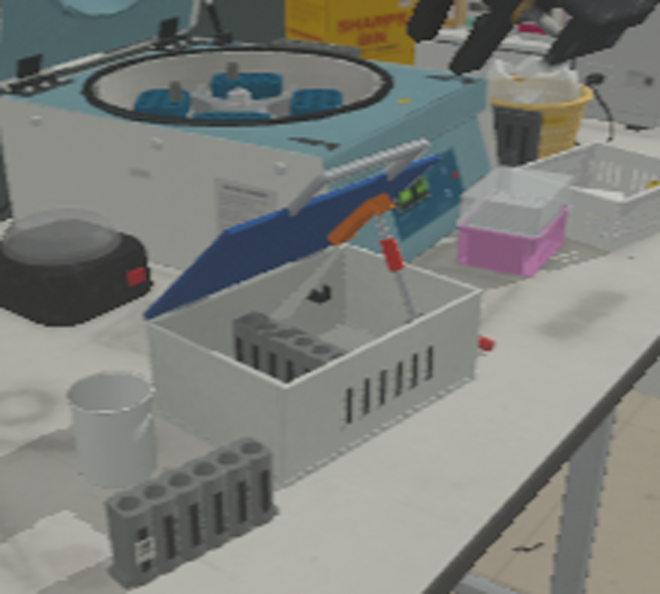

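View pics/t17.png

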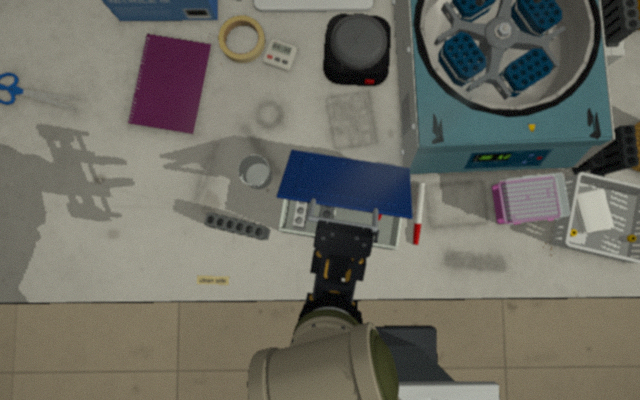

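```bash
python3 - <<'E'
from h import *
p=np.load('pics/t17_p.npy');d=np.load('pics/t17_d.npy');P=cloud('top',d)
h=cv2.cvtColor(p,cv2.COLOR_RGB2HSV).astype(int)
m=(abs(h[...,0]-114)<10)&(h[...,1]>150);m[:150]=0;m[218:]=0;m[:,:280]=0;m[:,412:]=0
m=cv2.erode(m.astype(np.uint8),np.ones((5,5)))>0
c=(P[m]-H)@RC;a=np.polyfit(c[:,0],c[:,2],1);print('lid angle',np.arctan(-a[0]),m.sum())
hand_in()
E
```

```text
lid angle 0.9932538328091852 2517
the job is handed in; nothing more can be done
```

```bash
python3 - <<'E'
from h import *
for n,rg in(('t17',(155,213,285,405)),):
    p=np.load(f'pics/{n}_p.npy');d=np.load(f'pics/{n}_d.npy');P=cloud('top',d)
    h=cv2.cvtColor(p,cv2.COLOR_RGB2HSV).astype(int)
    m=(abs(h[...,0]-114)<10)&(h[...,1]>150)&(d>0);k=np.zeros_like(m);k[155:213,285:408]=1;m&=k
    m=cv2.erode(m.astype(np.uint8),np.ones((5,5)))>0
    c=(P[m]-H)@RC
    for x in np.arange(-.12,.02,.02):
        q=c[(c[:,0]>=x)&(c[:,0]<x+.02)]
        if len(q):print(round(x,2),len(q),np.median(q[:,0]).round(4),np.median(q[:,2]).round(4),q[:,2].std().round(4))
    t=np.array([[np.median(c[(c[:,0]>=x)&(c[:,0]<x+.02)][:,i]) for i in(0,2)] for x in(-.1,-.08,-.06,-.04,-.02)])
    print('angle',np.arctan(-np.polyfit(t[:,0],t[:,1],1)[0]))
E
```

```text
the job is handed in; nothing more can be done
```

The lid is standing half open on the prop rod, and the job is handed in. One last check disagreed with the others. I ran it in the same script as the hand-in, so I could not follow it up.

**What I did**
- **Lid back:** I lifted the lid by its handle to the stop (a push of about 5 N) and let go. It leaned there by itself.
- **Rod up:** I swung the rod up. Vision put it at 1.18 rad, too far for the socket, so I re-pinched it and set it to 1.0 rad, just short.
- **Lid down:** I brought the lid forward onto the rod and pressed until the ball ran along the track and the lid stopped. I then let go and backed away.

**Checks that agreed**
- **Firm stop:** the lid stopped at about 0.825 rad by the tool pose, and a 10 N press moved it only about 3 mrad.
- **Ball depth:** vision of the rod plus that lid angle put the ball about 7 mm below the lid. That fits the socket (8 mm), not the track (13 mm).
- **After release:** the rod's place in the picture did not change when I let go or after I backed away. The robot is clear of everything.
- **Surroundings:** the beaker, marker and cassette look undisturbed in the last pictures. I did not measure them.
- **Time:** the clock stood at about 21 s.

**Checks that failed or disagreed**
- **Lid angle:** a rough fit to the top camera's depth gave 0.99 rad, against 0.825 from the tool pose. I trust the tool pose more, but I could not explain the difference.
- **Force while lifting:** the pull on the handle toward the hinge briefly reached 39 N. I corrected the path at once.
- **Handle slip:** the bar slipped about 9 mm along the finger pads while I lifted the lid, but stayed gripped.

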